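# Centre-punch a drill spot through a bracket hole

## Robot

A 6-joint arm with a two-finger parallel gripper is mounted at the origin on the work surface. World frame = base frame: x ahead of the robot, y to its left, z up, the work surface at z = 0. Lengths are in mm, angles in rad, forces in N, time in s.
With the tool pointing down it reaches from about 325 to 750 mm from the base axis. Payload 7.6 kg.
Tool frame: the origin (TCP) lies midway between the tips of the shut fingers; the grasp point (between the pads) lies bot.hold_point_z behind it (bot.hold_point_z is the distance from the TCP to the grasp point, in mm); z points along the fingers, y is the direction in which the jaws open and shut (so a half turn about z gives the same grasp; the last joint's range is limited). The gripper opens to 85 mm and grips with 20 to 120 N. Pads are 22 mm wide; open, the fingers measure 114 mm over their backs; the gripper's body (76 mm by 85 mm) begins 54 mm behind the grasp point. The pads swing forward as they close: fully open they stand 13 mm farther back than shut.
Start: joints at [1.132, 0.052, 1.401, -0, 1.689, -0.07], TCP at [189.246, 489.726, 231.323] pointing down, gripper open.
Joint ranges: [-2.9, 2.9], [-0.91, 2.17], [0.12, 2.37], [-1.06, 4.2], [0.26, 2.73], [-2.93, 2.93]. Speed limits (rad/s): [2.57, 2.57, 3.01, 3.14, 3.14, 3.14].

## Interface

Orientations are given as a unit quaternion [w, x, y, z].
In Python, from workcell import bot, viewer, job gives the robot as it stands.
- The arm moves only by the tool play_rows, never from a script. Its argument "rows" is a list of rows, each an object with "grip": the opening, from -1 (shut) to 1 (fully open); "linear": the shift along the world's x, y, z in cm, a list of three; "dr": the turn, a rotation vector about the world's x, y, z in degrees, a list of three. In form: [{"grip": grip, "linear": [tx, ty, tz], "dr": [rx, ry, rz]}, ...]. A call has 1 to 10 rows; each row shifts and turns the commanded pose from where the row before left it; what a row does not reach is not made up. A row lasts 1/12 s, in which the tool goes at most 41.7 mm and 7.16 degrees, less where a joint would pass 70% of its speed; a pose out of reach is approached as far as the arm can. A call with a gripper value outside its range is refused whole. The fingers move at their own pace and stop on an object; "newtons" is the grip in N (left out, the last holds). Time passes only in rows, so rows that do not move let the fingers close. It gives the time, the measured TCP pose, the force and the opening at its end, in the units of the state.
- bot.observe(): the state, without advancing time (a new reading comes with each control period).
- viewer.capture(name): name is "side" or "top"; returns a dict with "frame" (384x512x3 uint8, red, green, blue), "intrinsics" (3x3 intrinsics, pixels), "k1" (the pictures are not rectified: a ray, as slopes to the right and down, at radius r is drawn at 1 + k1 r^2 times it, then the intrinsics apply), "rvec" (rotation vector, rad) and "tvec" (3), from world to camera coordinates, as OpenCV has them. Camera axes: x right, y down, z forward; pixel columns grow to the right and rows downward; lengths in mm; the calibration is good to about 2 mm. A picture is of the moment at which its call begins. There is no depth.
- job.sign_off(): hands the job in, once; it reports no verdict.
The state is a dict: "time_s": time; "joint_positions": joint angles; "joint_velocities": joint speeds; "effort": joint torques, N m; "position": TCP position; "tool_rot": TCP orientation; "wrist_force": force on the tool from outside, world axes, zero at the start; "ft_torque": the same for the moment, N m; "finger_gap": finger opening in mm.
Only numpy, scipy, OpenCV 4.12 (cv2) and the standard library are available. Lean on these libraries where they do the work, as an engineer would, in place of code of your own. Each camera call takes 0.05 s, during which the arm holds its last target.

## Task

Mark a drill spot on the aluminium plate: take the spring-loaded centre punch out of its wooden stand, feel its point down through the open round hole of the steel angle bracket onto the plate, and press slowly and straight down until its hidden spring snaps, then ease off at once rather than driving it on hard against its stop. Do not lean on the bracket with the punch or set the punch off anywhere else. Then put the punch back upright and fully down in its own hole in the stand, and leave the things around where they are.

Things in the scene. Friction and masses are not known exactly. Their poses are not given: they have to be found in the camera images.
- punch: Spring-loaded centre punch, steel, about 125 mm long, under 180 g, upright in the stand. Origin: on its axis at the barrel's lower mouth; z runs up. Barrel 14 mm in diameter, 4 to 88 mm above the origin (11 mm at the mouth). A 4 mm thick point, tapering over its last 3 mm to a 1.2 mm tip, sticks out below the mouth by 19 to 24 mm: it was reground, how far must be felt.
- punch_cap (a point): Top centre of the punch's cap, on the axis, 105 mm above the barrel's mouth. The cap is 16 mm in diameter and 17 mm high. The punch weighs about 1.5 N; hold it by the barrel below the cap.
- punch_plunger (a joint): How far the point is pushed into the barrel, 0 to 0.0102 m (hard stop); past 0.0094 m it has snapped. Noisy: feel it instead. It yields above 6 N, then the push rises by 0.8 N per mm, faster after 5 mm, to about 17 N at 8 mm; then it snaps: the punch drops 1 to 2 mm onto the stop, the push falls by 4 N or more. Press at 10 mm/s or less: once snapped, over 25 N on the plate spoils the mark.
- plate: Aluminium plate, 150 x 110 x 6 mm, screwed down on a dark steel bench block; both fixed to the bench. Origin: centre of the block's underside, on the table; x along the 150 mm side. The plate's upper face is 26 mm above the origin.
- bracket: Steel angle bracket, 40 x 40 x 6 mm section, 64 mm long, lying with one leg on the plate and held there by a bolt with a hexagon head and washer in its slot; it does not move. Origin: centre of the underside of the lying leg (40 mm along x, 64 mm along y). The upright leg stands along the -x edge and ends 40 mm above the plate.
- bracket_hole (a point): Centre of the bracket's open round hole (7 mm diameter, straight through the 6 mm leg, 16 mm to the +y side of the bracket's middle, 17.5 mm from the inner face of the upright leg), at the upper face of the lying leg, 6 mm above the plate's upper face. The other opening is the slot with the bolt head (7 mm high) in it.
- stand: Wooden tool stand, 56 mm along x, 120 mm along y, 56 mm high, fixed to the table; origin: centre of its underside. The punch's hole is the wide one near the +y end; the four short drill bits towards the -y end stick out up to 10 mm.
- stand_hole (a point): Centre of the mouth of the punch's hole in the stand, at its upper face 56 mm above the table: 17 mm in diameter, 30 mm deep to a ledge on which the mouth of the punch's barrel rests (a narrower 8 mm hole below takes the point). Fully down, the punch's origin lies 30 mm below this point.
- beaker: Bystander: clear plastic beaker, 68 mm wide, 85 mm high; origin at the centre of its underside.
- tape: Bystander: roll of clear tape lying flat, 92 mm wide, 48 mm high; origin at the centre of its underside.
- dropper: Bystander: small white dropper bottle, 32 mm wide, 75 mm high; origin at the centre of its underside.
- bowl: Bystander: pale paper-pulp bowl, 120 mm wide, 45 mm high; origin at the centre of its underside.

How it is judged:
By the outcome, as a careful person would: the job done as asked, in the order asked, and still so for the second after the job is handed in, with the robot touching nothing.
It also fails if it takes over 70 s, if anything falls off the work surface, if the arm or the gripper's body presses on something with over 40 N, if the wrist force passes 120 N, or if a joint passes its speed limit or range.

## Working session

There is one attempt and no reset: what is moved stays moved. The work goes in short steps, Python scripts to look and compute and a tool call to move; the robot and the scene stay as the last step left them, time stands still between calls to the robot, and variables do not carry over. Pictures are saved under pics/ and viewed, and the job is handed in when it is done.

Besides the shell and the picture viewer there is one more tool, called after "Call:" by a JSON object that holds its "method" and its "body", one argument or row to a line. play_rows: Moves the arm, as the interface text tells. Its arguments: {"type":"object","properties":{"rows":{"type":"array","items":{"type":"object","properties":{"grip":{"type":"number"},"linear":{"type":"array","items":{"type":"number"}},"dr":{"type":"array","items":{"type":"number"}}}}},"newtons":{"type":"number"}},"required":["rows"]}

```bash
ls; mkdir -p pics; python3 - <<'E'
from workcell import bot, viewer, job
import cv2,pickle
s=bot.observe(); print({k:s[k] for k in s}); print(bot.hold_point_z)
for n in("side","top"):
    c=viewer.capture(n); pickle.dump(c,open(n+"0.pkl","wb")); cv2.imwrite(f"pics/{n}0.png",cv2.resize(c["frame"][:,:,::-1],(800,600),interpolation=cv2.INTER_CUBIC))
    print(n,c["intrinsics"],c["k1"],c["rvec"],c["tvec"])
E
```

```text
pics
{'time_s': 0.0, 'joint_positions': array([ 1.13168847e+00,  5.28419802e-02,  1.40174964e+00,  1.80768609e-05,
        1.68861599e+00, -7.02870604e-02]), 'joint_velocities': array([-2.86010019e-06,  1.46374583e-03, -1.35700183e-03, -2.59522029e-03,
        2.60026108e-04,  8.50816830e-04]), 'effort': array([ 1.52224300e-03, -3.81642973e+01, -3.60199320e+01,  1.53773422e-04,
        5.92320022e-03, -1.60853283e-06]), 'position': array([189.10519231, 489.42446255, 230.45712765]), 'tool_rot': array([-2.12133339e-04,  1.83365861e-01,  9.83044408e-01, -7.79167082e-04]), 'wrist_force': array([-0.29676468, -0.49789107, -0.31157051]), 'ft_torque': array([0.01250114, 0.07425769, 0.01507279]), 'finger_gap': 85.29322436906203}
18.700000000000003
side [[372.27596494   0.         253.62122135]
 [  0.         372.27596494 185.92133762]
 [  0.           0.           1.        ]] -0.08215271021715326 [ 0.29977373 -2.8007046   1.17915981] [552.85277243 142.94013058 934.67635118]
top [[423.90935658   0.         253.14353479]
 [  0.         423.90935658 191.96517219]
 [  0.           0.           1.        ]] -0.027448120104844355 [ 2.19333    -2.1686355   0.08893096] [  -3.43641135  543.92848581 1219.14080381]
```

View pics/side0.png

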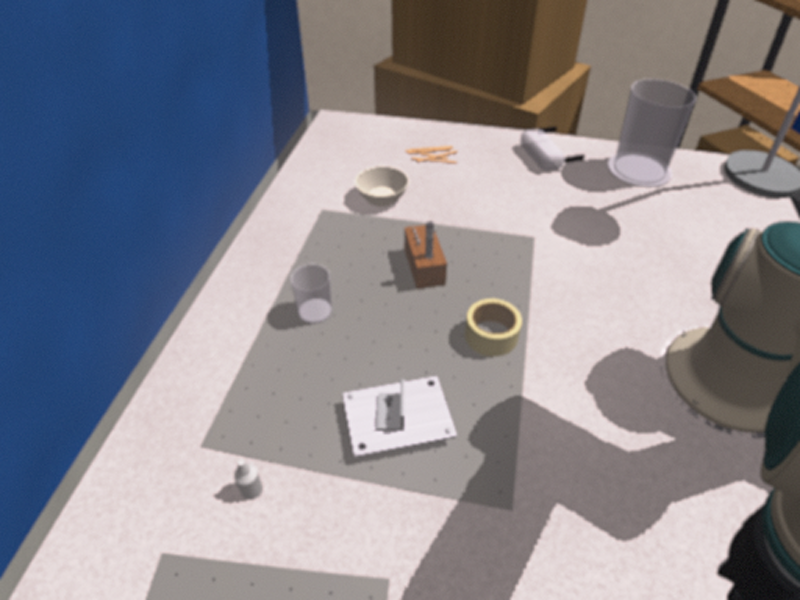

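View pics/top0.png

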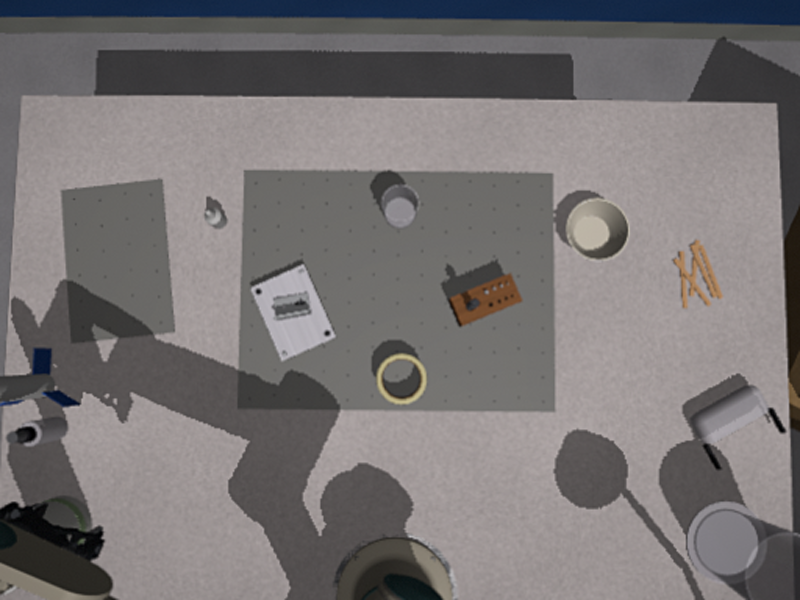

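```bash
cat > h.py <<'E'
import numpy as np,cv2,pickle
def load(f): return pickle.load(open(f,"rb"))
def cal(c): return c["intrinsics"],np.array([c["k1"],0,0,0,0.]),cv2.Rodrigues(np.array(c["rvec"],float))[0],np.array(c["tvec"],float).reshape(3)
def ray(c,uv):
    K,d,R,t=cal(c); n=cv2.undistortPoints(np.array([[uv]],float),K,d)[0,0]
    return -R.T@t, R.T@np.array([n[0],n[1],1.])
def onz(c,uv,z):
    o,d=ray(c,uv); return o+d*(z-o[2])/d[2]
def proj(c,P):
    K,d,R,t=cal(c); return cv2.projectPoints(np.array(P,float).reshape(-1,1,3),R,t,K,d)[0].reshape(-1,2)
def crop(c,x0,y0,x1,y1,f,name):
    cv2.imwrite(name,cv2.resize(c["frame"][y0:y1,x0:x1,::-1],None,fx=f,fy=f,interpolation=cv2.INTER_CUBIC))
E
python3 - <<'E'
from h import *
t=load("top0.pkl");s=load("side0.pkl")
crop(t,150,160,220,235,8,"pics/t_plate.png")
crop(t,275,160,345,215,10,"pics/t_stand.png")
crop(s,210,235,300,300,8,"pics/s_plate.png")
crop(s,250,135,295,190,10,"pics/s_stand.png")
E
```

```text
(no output)
```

View pics/t_plate.png

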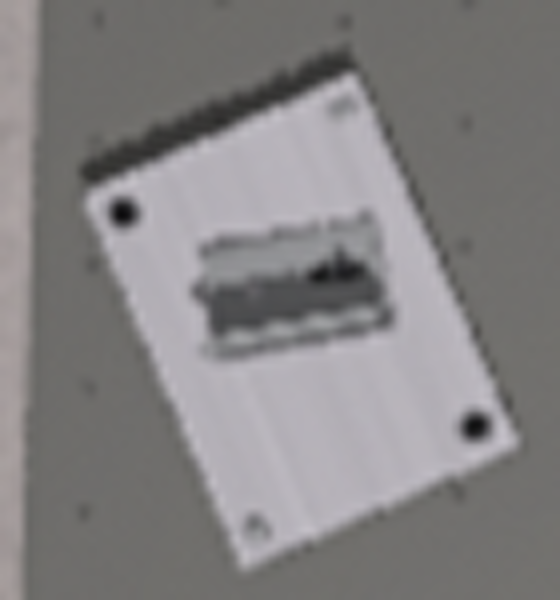

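View pics/t_stand.png

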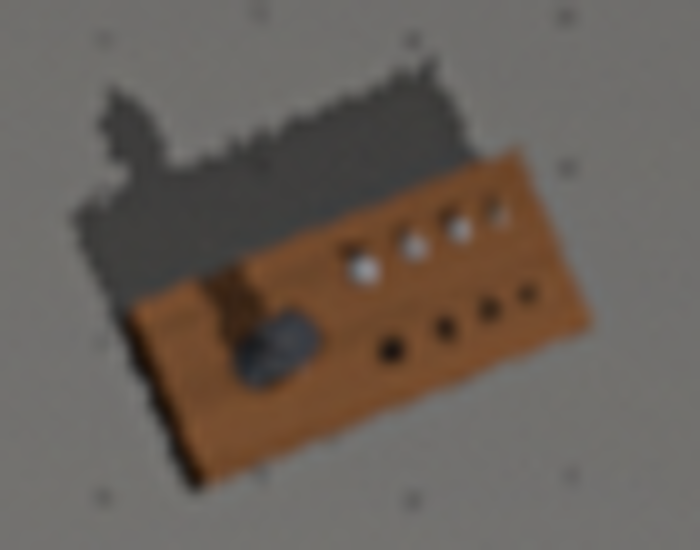

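View pics/s_plate.png

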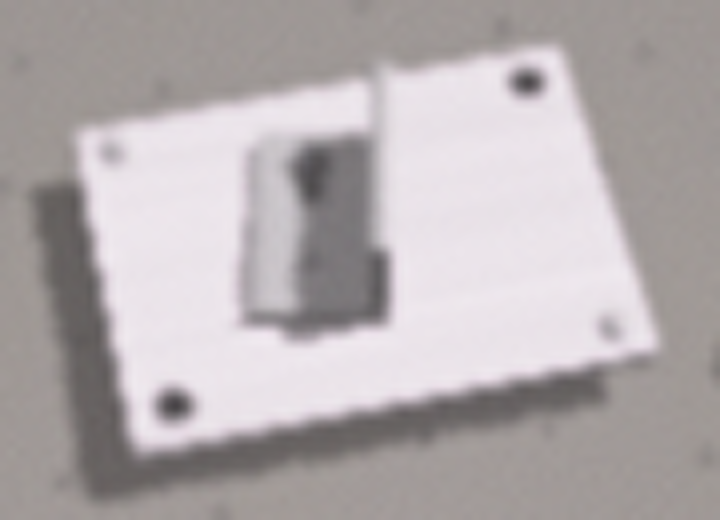

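View pics/s_stand.png

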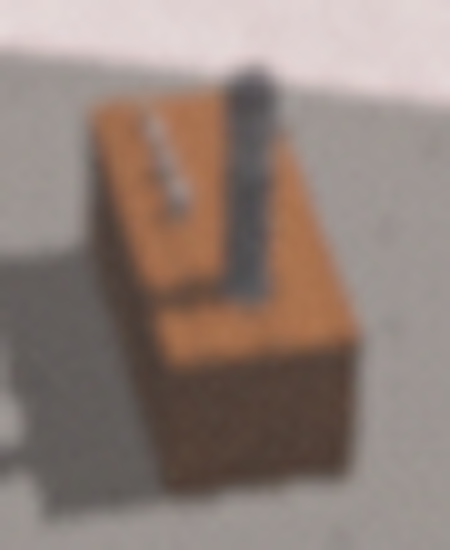

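```bash
python3 - <<'E'
from h import *
t=load("top0.pkl");s=load("side0.pkl")
np.set_printoptions(precision=1,suppress=True)
print(ray(t,(256,192))[0],ray(s,(256,192))[0])
# crop pixel -> native (cv2.resize: src=(dst+.5)/f-.5+x0)
def nat(x,y,f,x0,y0): return ((x+.5)/f-.5+x0,(y+.5)/f-.5+y0)
T=lambda x,y:nat(x,y,10,275,160)
for p in [(133,310),(520,148),(592,325),(205,488)]: print("stand top",onz(t,T(*p),56))
S=lambda x,y:nat(x,y,10,250,135)
for p in [(97,105),(225,92),(358,345),(165,368)]: print("stand side",onz(s,S(*p),56))
TP=lambda x,y:nat(x,y,8,150,160)
for p in [(85,192),(355,75),(518,440),(243,570)]: print("plate top",onz(t,TP(*p),26))
SP=lambda x,y:nat(x,y,8,210,235)
for p in [(77,130),(560,48),(660,350),(135,455)]: print("plate side",onz(s,SP(*p),26))
print("brk")
for p in [(200,245),(375,212)]: print("lying far top",onz(t,TP(*p),32))
for p in [(208,355),(392,325)]: print("upr out",onz(t,TP(*p),26),onz(t,TP(*p),66))
for p in [(248,140),(243,322)]: print("lying far side",onz(s,SP(*p),32))
E
```

```text
[ 444.4    3.7 1258.8] [414.8 673.2 757.9]
stand top [546.4 -96.1  56. ]
stand top [ 594.1 -206.6   56. ]
stand top [ 543.6 -227.    56. ]
stand top [ 495.9 -116.7   56. ]
stand side [ 593.2 -206.1   56. ]
stand side [ 556.2 -220.6   56. ]
stand side [ 498.6 -114.1   56. ]
stand side [550.2 -93.1  56. ]
plate top [565.2 274.9  26. ]
plate top [609.3 177.   26. ]
plate top [476.4 114.8  26. ]
plate top [428.2 213.6  26. ]
plate side [611.7 176.2  26. ]
plate side [475.5 115.5  26. ]
plate side [430.2 214.6  26. ]
plate side [566.1 277.7  26. ]
brk
lying far top [545.7 231.2  32. ]
lying far top [558.5 167.8  32. ]
upr out [506.  228.3  26. ] [504. 221.  66.]
upr out [517.8 161.5  26. ] [515.4 156.4  66. ]
lying far side [559.6 172.9  32. ]
lying far side [546.2 233.9  32. ]
```

```bash
python3 - <<'E'
from h import *
t=load("top0.pkl");s=load("side0.pkl")
a=cv2.resize(t["frame"][185:205,293:313,::-1],(400,400),interpolation=cv2.INTER_NEAREST)
b=cv2.resize(s["frame"][138:170,266:286,::-1],None,fx=18,fy=18,interpolation=cv2.INTER_NEAREST)
o=np.zeros((580,800,3),np.uint8);o[:400,:400]=a;o[:b.shape[0],410:410+b.shape[1]]=b
cv2.imwrite("pics/punch.png",o)
# bracket
a=cv2.resize(t["frame"][182:210,170:204,::-1],None,fx=16,fy=16,interpolation=cv2.INTER_CUBIC)
cv2.imwrite("pics/brk_t.png",cv2.convertScaleAbs(a,alpha=1.3))
a=cv2.resize(s["frame"][240:280,236:264,::-1],None,fx=15,fy=15,interpolation=cv2.INTER_CUBIC)
cv2.imwrite("pics/brk_s.png",a)
E
```

```text
(no output)
```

View pics/punch.png

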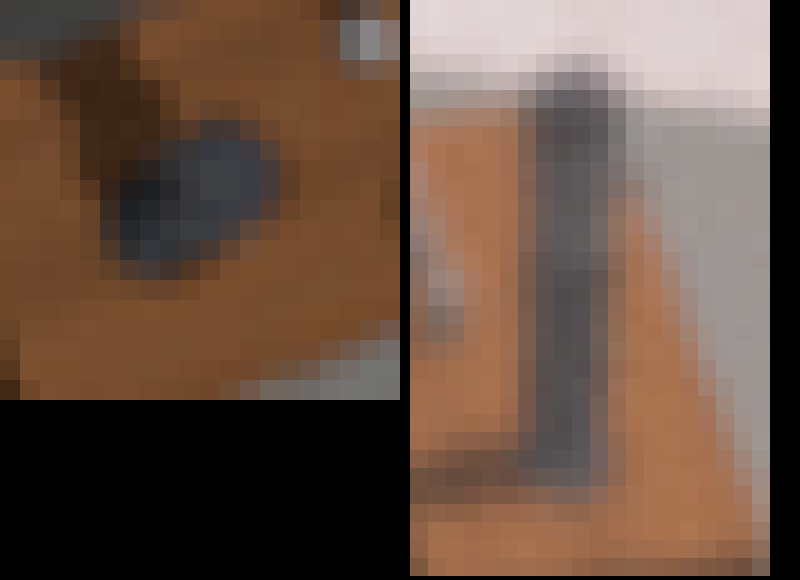

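View pics/brk_t.png

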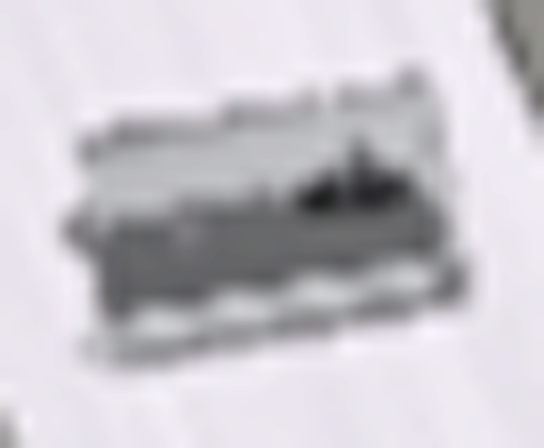

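View pics/brk_s.png

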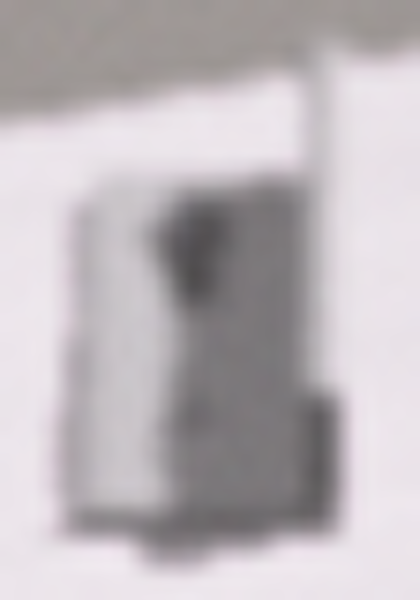

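```bash
python3 - <<'E'
from h import *
np.set_printoptions(precision=1,suppress=True)
t=load("top0.pkl");s=load("side0.pkl")
c,sn=np.cos(np.radians(11.4)),np.sin(np.radians(11.4))
H=np.array([532.8,213.7,32]);C=H[:2]-3.5*np.array([c,sn])-16*np.array([-sn,c])
def P(x,y,z): return [C[0]+c*x-sn*y,C[1]+sn*x+c*y,26+z]
pts=[P(*q) for q in [(-20,-32,0),(20,-32,0),(20,32,0),(-20,32,0),(20,-32,6),(20,32,6),(-20,-32,40),(-20,32,40),(-14,-32,40),(-14,32,40),(-14,-32,6),(-14,32,6)]]+[list(H)]
circ=[P(3.5+3.5*np.cos(a),16+3.5*np.sin(a),6) for a in np.linspace(0,6.28,25)]
for nm,cc,(x0,y0,x1,y1) in(("t",t,(168,180,206,212)),("s",s,(232,238,268,284))):
    f=12; a=cv2.resize(cc["frame"][y0:y1,x0:x1,::-1],None,fx=f,fy=f,interpolation=cv2.INTER_CUBIC)
    b=a.copy()
    for i,q in enumerate(proj(cc,pts)):
        u=tuple(int(v) for v in ((q-[x0,y0]+.5)*f)); cv2.circle(b,u,3,(0,0,255) if i<6 else (0,200,0),-1)
    q=((proj(cc,circ)-[x0,y0]+.5)*f).astype(int); cv2.polylines(b,[q.reshape(-1,1,2)],True,(255,0,0),1)
    g=cv2.convertScaleAbs(a,alpha=2.2,beta=-200)
    cv2.imwrite(f"pics/ov_{nm}.png",np.hstack([b,g])[:600,:800] if a.shape[1]*2<=1000 else b)
# punch
o,d=ray(t,(303.5,193.65));X=o+d*(131-o[2])/d[2];print("cap top",X, onz(s,(274.94,142.5),131))
for z,uv in((131,(274.9,0)),(56,(274.3,0))):pass
for Q in ([X[0],X[1],131],[X[0],X[1],56]): print(proj(s,Q),proj(t,Q))
E
```

```text
cap top [ 532.2 -131.7  131. ] [ 534.4 -132.2  131. ]
[[275.7 142.7]] [[303.5 193.7]]
[[274.8 163.4]] [[300.3 195.7]]
```

View pics/ov_t.png

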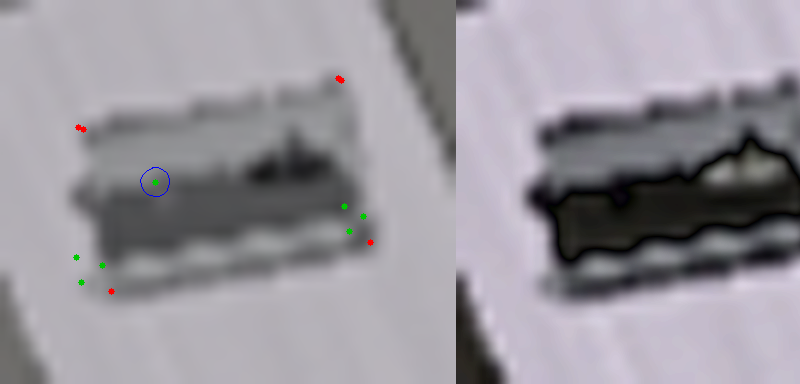

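View pics/ov_s.png

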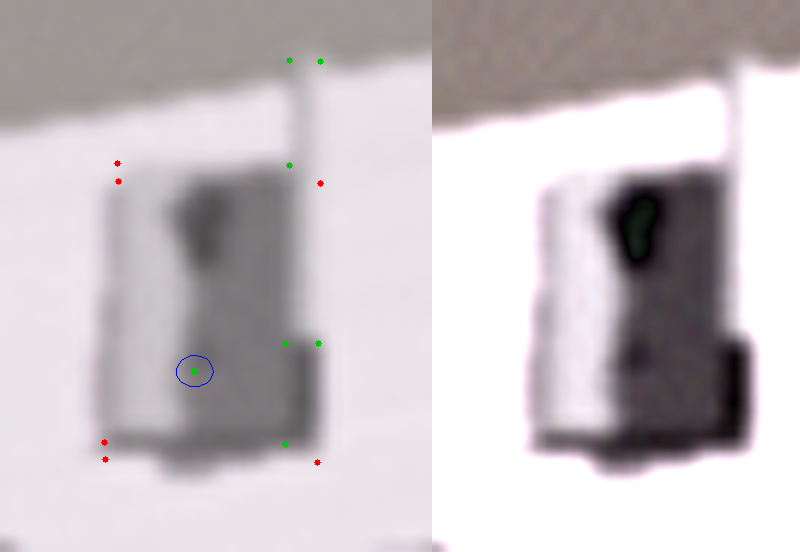

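```bash
python3 - <<'E'
from h import *
np.set_printoptions(precision=1,suppress=True)
t=load("top0.pkl");s=load("side0.pkl")
for z in (26,29,32): print(z,onz(t,(181.33,195.92),z),onz(s,(248.67,266.83),z))
print(t["frame"][190:203,174:200].astype(int).sum(2)//3)
print(s["frame"][252:280,238:262].astype(int).sum(2)//3)
E
```

```text
26 [529.6 212.1  26. ] [532.6 205.2  26. ]
29 [529.4 211.5  29. ] [532.1 207.1  29. ]
32 [529.2 211.   32. ] [531.6 209.1  32. ]
[[169 144 133 107 109 113 123 125 129 132 135 143 144 144 145 146 149 140
  129 148 151 148 135 139 180 183]
 [163 116 121 126 130 135 141 141 142 144 145 146 148 147 147 149 148 130
   95 128 149 148 137 141 179 182]
 [173 141 139 141 142 144 145 145 146 146 146 145 146 148 148 138 114 104
   68  87 110 121 144 147 168 181]
 [181 160 145 144 145 146 146 145 145 146 146 138 128 138 116  89  55  67
   45  45  46  76 129 146 159 179]
 [173 143 143 144 146 145 137 119 117 115 117 107  95 106  74  31  27  48
   37  34  49  67  98 132 163 180]
 [135 116 132 115 115 114 108  95  90  81  82  81  80  82  74  60  60  66
   67  67  74  80  81 106 155 180]
 [104  99 105  82  80  79  83  96  90  80  80  81  81  80  81  81  83  83
   82  82  81  79  77  95 146 181]
 [138 100  84  78  79  77  80  87  83  79  79  80  81  80  80  81  80  80
   80  81  82  80  76 102 145 170]
 [174 140  88  76  79  79  78  80  79  78  78  78  77  77  79  82  80  75
   83 102 115 125 116 110
[... 2575 characters left out ...]
19 182 170 175 181 182 183 169 144 121 117 117 117 117 116 116 111
  100 107 159 221 233 235]
 [232 219 175 145 139 140 140 140 134 119 108 108 104 106 106 110 112 111
  109 121 170 223 234 235]
 [227 212 183 165 158 158 151 133 119 115 114 114 118 118 119 128 148 156
  156 164 193 227 233 233]
 [229 225 223 222 223 222 210 173 145 136 141 145 163 171 173 184 207 220
  221 221 227 231 232 232]
 [232 233 234 235 236 236 230 205 182 178 180 191 214 224 224 229 232 235
  234 234 234 234 232 232]
 [233 233 233 233 233 234 233 228 224 224 223 228 232 234 234 234 234 233
  234 233 233 233 232 231]
 [233 233 233 232 232 233 233 233 233 233 235 234 233 234 233 232 232 233
  231 232 232 231 231 232]]
```

```bash
python3 - <<'E'
from h import *
np.set_printoptions(precision=1,suppress=True)
t=load("top0.pkl");s=load("side0.pkl")
print(onz(t,(181.3,196.1),32),onz(s,(247.9,267.5),32))
# ends of the stand hole axis by punch
for u in [(274.94,142.7)]: print(onz(s,u,131))
print(onz(t,(300.3,195.7),56))
E
```

```text
[528.7 211.1  32. ] [533.  211.2  32. ]
[ 534.2 -131.3  131. ]
[ 532.  -131.6   56. ]
```

Call:
{"method": "play_rows", "body": {
  "rows": [
    {"grip": 1, "linear": [1.9, -3.4, 0], "dr": [0, 0, -2.6]},
    {"grip": 1, "linear": [1.9, -3.4, 0], "dr": [0, 0, -2.6]},
    {"grip": 1, "linear": [1.9, -3.4, 0], "dr": [0, 0, -2.6]},
    {"grip": 1, "linear": [1.9, -3.4, 0], "dr": [0, 0, -2.6]},
    {"grip": 1, "linear": [1.9, -3.4, 0], "dr": [0, 0, -2.6]},
    {"grip": 1, "linear": [1.9, -3.4, 0], "dr": [0, 0, -2.6]},
    {"grip": 1, "linear": [1.9, -3.4, 0], "dr": [0, 0, -2.6]},
    {"grip": 1, "linear": [1.9, -3.4, 0], "dr": [0, 0, -2.6]},
    {"grip": 1, "linear": [1.9, -3.4, 0], "dr": [0, 0, -2.6]},
    {"grip": 1, "linear": [1.9, -3.4, 0], "dr": [0, 0, -2.6]}
  ],
  "newtons": 60
}}

```text
time_s: 0.93
position: [379.6, 147.9, 231.2]
tool_rot: [0.0, 0.401, 0.916, 0.0]
wrist_force: [0.8, -1.0, 0.5]
finger_gap: 85.6
```

Call:
{"method": "play_rows", "body": {
  "rows": [
    {"grip": 1, "linear": [1.9, -3.4, 0], "dr": [0, 0, -2.6]},
    {"grip": 1, "linear": [1.9, -3.4, 0], "dr": [0, 0, -2.6]},
    {"grip": 1, "linear": [1.9, -3.4, 0], "dr": [0, 0, -2.6]},
    {"grip": 1, "linear": [1.9, -3.4, 0], "dr": [0, 0, -2.6]},
    {"grip": 1, "linear": [1.9, -3.4, 0], "dr": [0, 0, -2.6]},
    {"grip": 1, "linear": [1.9, -3.4, 0], "dr": [0, 0, -2.6]},
    {"grip": 1, "linear": [1.9, -3.4, 0], "dr": [0, 0, -2.6]},
    {"grip": 1, "linear": [1.9, -3.4, 0], "dr": [0, 0, -2.6]},
    {"grip": 1, "linear": [0, 0, 0], "dr": [0, 0, 0]},
    {"grip": 1, "linear": [0, 0, 0], "dr": [0, 0, 0]}
  ]
}}

```text
time_s: 1.77
position: [531.2, -123.7, 229.7]
tool_rot: [-0.001, 0.56, 0.829, -0.0]
wrist_force: [-0.0, 1.2, 0.4]
finger_gap: 85.2
```

Call:
{"method": "play_rows", "body": {
  "rows": [
    {"grip": 1, "linear": [0.2, -0.8, -1.5], "dr": [0, 0, 0.5]},
    {"grip": 1, "linear": [0, 0, -3], "dr": [0, 0, 0]},
    {"grip": 1, "linear": [0, 0, -3], "dr": [0, 0, 0]},
    {"grip": 1, "linear": [0, 0, -1], "dr": [0, 0, 0]},
    {"grip": 1, "linear": [0, 0, 0], "dr": [0, 0, 0]}
  ]
}}

```text
time_s: 2.18
position: [531.5, -128.9, 143.5]
tool_rot: [-0.003, 0.554, 0.832, -0.001]
wrist_force: [-0.6, -0.2, 1.1]
finger_gap: 85.3
```

```bash
cat > snap.py <<'E'
import sys
from h import *
from workcell import bot, viewer
tag=sys.argv[1]
np.set_printoptions(precision=2,suppress=True)
s=bot.observe(); print(s["time_s"],s["position"],s["tool_rot"],s["wrist_force"],s["finger_gap"])
ims=[]
for n in sys.argv[2].split(","):
    c=viewer.capture(n); pickle.dump(c,open(f"{n}{tag}.pkl","wb"))
    p=s["position"]; q=proj(c,[p])[0].astype(int); w=int(sys.argv[3])
    x0=max(0,q[0]-w);y0=max(0,q[1]-w); a=c["frame"][y0:y0+2*w,x0:x0+2*w,::-1]; print(n,"crop",x0,y0,"scale",400/(2*w))
    ims.append(cv2.resize(a,(400,400),interpolation=cv2.INTER_CUBIC))
cv2.imwrite(f"pics/{tag}.png",np.hstack(ims))
E
python3 snap.py a1 side,top 40
```

```text
2.1833 [ 531.47 -128.85  143.45] [-0.    0.55  0.83 -0.  ] [-0.6  -0.19  1.09] 85.32460159164513
side crop 235 99 scale 5.0
top crop 262 153 scale 5.0
```

View pics/a1.png

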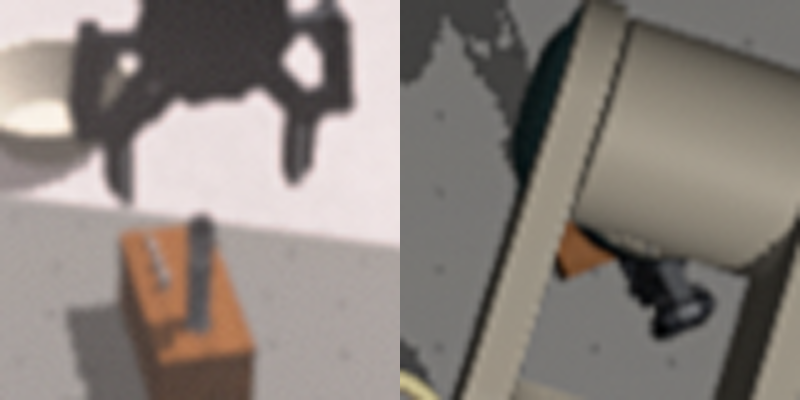

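Call:
{"method": "play_rows", "body": {
  "rows": [
    {"grip": 1, "linear": [0, 0, -3], "dr": [0, 0, 0]},
    {"grip": 1, "linear": [0, 0, -3], "dr": [0, 0, 0]},
    {"grip": 1, "linear": [0, 0, -1], "dr": [0, 0, 0]}
  ]
}}

```text
time_s: 2.53
position: [532.6, -129.7, 74.8]
tool_rot: [-0.001, 0.555, 0.832, -0.0]
wrist_force: [-0.7, 0.3, -0.9]
finger_gap: 85.3
```

Call:
{"method": "play_rows", "body": {
  "rows": [
    {"grip": 1, "linear": [0, 0, 0], "dr": [0, 0, 0]}
  ]
}}

```text
time_s: 2.62
position: [532.5, -129.8, 75.3]
tool_rot: [-0.001, 0.555, 0.832, -0.0]
wrist_force: [-0.4, 0.8, -0.4]
finger_gap: 85.3
```

Call:
{"method": "play_rows", "body": {
  "rows": [
    {"grip": 1, "linear": [0, 0, 0], "dr": [0, 0, 0]}
  ]
}}

```text
time_s: 2.7
position: [534.1, -130.4, 78.3]
tool_rot: [0.001, 0.555, 0.832, 0.0]
wrist_force: [0.1, -0.7, 0.5]
finger_gap: 85.3
```

Call:
{"method": "play_rows", "body": {
  "rows": [
    {"grip": 1, "linear": [0, -0.13, -0.9], "dr": [0, 0, 0]},
    {"grip": 1, "linear": [0, 0, 0], "dr": [0, 0, 0]},
    {"grip": -1, "linear": [0, 0, 0], "dr": [0, 0, 0]},
    {"grip": -1, "linear": [0, 0, 0], "dr": [0, 0, 0]},
    {"grip": -1, "linear": [0, 0, 0], "dr": [0, 0, 0]},
    {"grip": -1, "linear": [0, 0, 0], "dr": [0, 0, 0]}
  ],
  "newtons": 60
}}

```text
time_s: 3.2
position: [533.4, -131.6, 67.7]
tool_rot: [0.0, 0.555, 0.832, 0.0]
wrist_force: [-0.4, -0.7, 0.0]
finger_gap: 38.7
```

Call:
{"method": "play_rows", "body": {
  "rows": [
    {"grip": -1, "linear": [0, 0, 0], "dr": [0, 0, 0]},
    {"grip": -1, "linear": [0, 0, 0], "dr": [0, 0, 0]},
    {"grip": -1, "linear": [0, 0, 0], "dr": [0, 0, 0]}
  ]
}}

```text
time_s: 3.45
position: [533.3, -131.6, 67.6]
tool_rot: [0.0, 0.555, 0.832, 0.0]
wrist_force: [-0.5, 0.7, 2.2]
finger_gap: 12.6
```

```bash
python3 snap.py a2 side 35
```

```text
3.45 [ 533.3  -131.63   67.61] [0.   0.56 0.83 0.  ] [-0.52  0.68  2.23] 12.576904476747082
side crop 239 125 scale 5.714285714285714
```

View pics/a2.png

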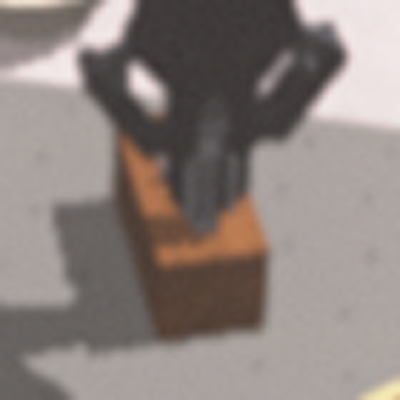

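Call:
{"method": "play_rows", "body": {
  "rows": [
    {"grip": -1, "linear": [0, 0, 0], "dr": [0, 0, 0]}
  ]
}}

```text
time_s: 3.58
position: [533.3, -131.7, 67.6]
tool_rot: [0.0, 0.555, 0.832, 0.0]
wrist_force: [-1.4, 0.2, 1.6]
finger_gap: 12.8
```

Call:
{"method": "play_rows", "body": {
  "rows": [
    {"grip": -1, "linear": [0, 0, 0.5], "dr": [0, 0, 0]},
    {"grip": -1, "linear": [0, 0, 0.5], "dr": [0, 0, 0]}
  ]
}}

```text
time_s: 3.75
position: [532.9, -131.4, 77.1]
tool_rot: [-0.001, 0.555, 0.832, -0.0]
wrist_force: [-0.3, 0.2, -1.2]
finger_gap: 12.6
```

Call:
{"method": "play_rows", "body": {
  "rows": [
    {"grip": -1, "linear": [0, 0, 1], "dr": [0, 0, 0]},
    {"grip": -1, "linear": [0, 0, 1.5], "dr": [0, 0, 0]}
  ]
}}

```text
time_s: 3.92
position: [532.5, -131.3, 101.9]
tool_rot: [-0.001, 0.555, 0.832, -0.0]
wrist_force: [-0.0, 0.6, -2.0]
finger_gap: 12.1
```

Call:
{"method": "play_rows", "body": {
  "rows": [
    {"grip": -1, "linear": [0, 0, 2], "dr": [0, 0, 0]},
    {"grip": -1, "linear": [0, 0, 2], "dr": [0, 0, 0]},
    {"grip": -1, "linear": [0, 0, 2], "dr": [0, 0, 0]},
    {"grip": -1, "linear": [0, 0, 0], "dr": [0, 0, 0]}
  ]
}}

```text
time_s: 4.25
position: [535.2, -132.1, 168.0]
tool_rot: [0.004, 0.555, 0.832, 0.001]
wrist_force: [0.7, -0.1, -0.4]
finger_gap: 12.2
```

```bash
python3 snap.py a3 side 35
```

```text
4.25 [ 535.2  -132.12  167.99] [0.   0.56 0.83 0.  ] [ 0.72 -0.11 -0.38] 12.249926856833893
side crop 240 96 scale 5.714285714285714
```

View pics/a3.png

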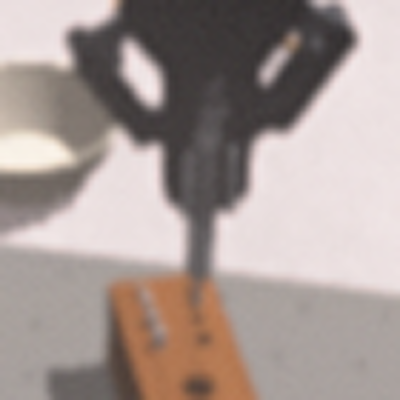

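```bash
python3 - <<'E'
from h import *
np.set_printoptions(precision=2,suppress=True)
c=load("sidea3.pkl")
zt=162.3
for h in (-21,0,20,41,60,88,105): print(h,(proj(c,[[533.2,-131.6,zt-41.3+h]])[0]-[240,96]+.5)*400/70, proj(c,[[533.2,-131.6,zt-41.3+h]])[0])
a=c["frame"][96:150,262:292,::-1]
cv2.imwrite("pics/a3b.png",cv2.resize(a,None,fx=11,fy=11,interpolation=cv2.INTER_NEAREST))
E
```

```text
-21 [202.47 320.02] [274.93 151.5 ]
0 [203.97 286.12] [275.19 145.57]
20 [205.42 252.95] [275.45 139.77]
41 [206.99 217.16] [275.72 133.5 ]
60 [208.44 183.9 ] [275.98 127.68]
88 [210.64 133.29] [276.36 118.83]
105 [212.01 101.6 ] [276.6  113.28]
```

View pics/a3b.png

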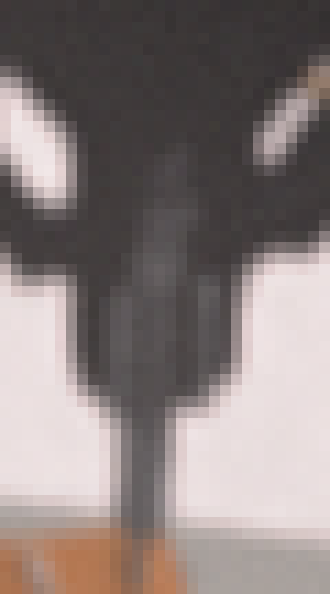

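```bash
python3 - <<'E'
from h import *
np.set_printoptions(precision=3,suppress=True)
c=load("sidea3.pkl"); print(cal(c)[2])
c=load("side0.pkl")
# initial tilt in side view: vertical line through punch
for z in (56,131): print(proj(c,[[533.2,-131.6,z]]),proj(c,[[533.2,-133.6,z]]))
E
```

```text
[[-0.977 -0.214 -0.005]
 [-0.146  0.683 -0.716]
 [ 0.156 -0.698 -0.698]]
[[274.406 163.418]] [[274.527 162.974]]
[[275.321 142.689]] [[275.446 142.251]]
```

Call:
{"method": "play_rows", "body": {
  "rows": [
    {"grip": -1, "linear": [0, 2, 0], "dr": [0, 0, 0]},
    {"grip": -1, "linear": [0, 3.9, 0], "dr": [0, 0, 0]},
    {"grip": -1, "linear": [-0.1, 4, 0], "dr": [0, 0, 0]},
    {"grip": -1, "linear": [-0.1, 4, 0], "dr": [0, 0, 0]},
    {"grip": -1, "linear": [-0.1, 4, 0], "dr": [0, 0, 0]},
    {"grip": -1, "linear": [-0.1, 4, 0], "dr": [0, 0, 0]},
    {"grip": -1, "linear": [-0.1, 4, 0], "dr": [0, 0, 0]},
    {"grip": -1, "linear": [-0.1, 4, 0], "dr": [0, 0, 0]},
    {"grip": -1, "linear": [-0.1, 4, 0], "dr": [0, 0, 0]},
    {"grip": -1, "linear": [0, 3.2, 0], "dr": [0, 0, 0]}
  ]
}}

```text
time_s: 5.13
position: [524.9, 242.1, 160.7]
tool_rot: [-0.001, 0.555, 0.832, -0.001]
wrist_force: [1.1, -0.5, -0.9]
finger_gap: 12.6
```

Call:
{"method": "play_rows", "body": {
  "rows": [
    {"grip": -1, "linear": [0, 0.15, -1.5], "dr": [0, 0, 0]},
    {"grip": -1, "linear": [0, 0, -3], "dr": [0, 0, 0]},
    {"grip": -1, "linear": [0, 0, -1.6], "dr": [0, 0, 0]},
    {"grip": -1, "linear": [0, 0, 0], "dr": [0, 0, 0]}
  ]
}}

```text
time_s: 5.47
position: [523.1, 240.1, 95.0]
tool_rot: [-0.003, 0.555, 0.832, -0.004]
wrist_force: [0.1, 0.3, -2.0]
finger_gap: 12.6
```

```bash
python3 snap.py b1 side,top 30
```

```text
5.4667 [523.09 240.08  95.  ] [-0.    0.55  0.83 -0.  ] [ 0.13  0.3  -2.05] 12.635235295944652
side crop 218 233 scale 6.666666666666667
top crop 136 166 scale 6.666666666666667
```

View pics/b1.png

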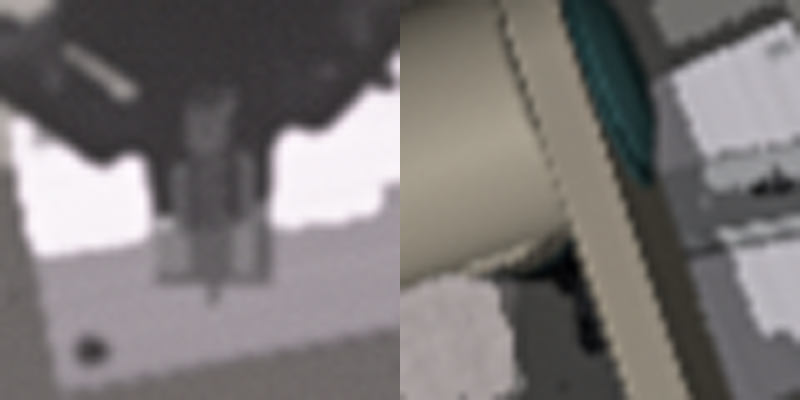

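Call:
{"method": "play_rows", "body": {
  "rows": [
    {"grip": -1, "linear": [0, 0, 0], "dr": [0, 0, 0]}
  ]
}}

```text
time_s: 5.65
position: [526.8, 241.0, 102.5]
tool_rot: [0.001, 0.555, 0.832, 0.001]
wrist_force: [0.5, 0.8, -1.3]
finger_gap: 12.6
```

Call:
{"method": "play_rows", "body": {
  "rows": [
    {"grip": -1, "linear": [0, 0, 0], "dr": [0, 0, 0]}
  ]
}}

```text
time_s: 5.73
position: [527.1, 241.0, 103.0]
tool_rot: [0.001, 0.555, 0.832, 0.001]
wrist_force: [-0.4, -0.0, -0.3]
finger_gap: 12.5
```

Call:
{"method": "play_rows", "body": {
  "rows": [
    {"grip": -1, "linear": [0, 0, 0], "dr": [0, 0, 0]}
  ]
}}

```text
time_s: 5.82
position: [527.0, 241.0, 102.8]
tool_rot: [0.001, 0.555, 0.832, 0.001]
wrist_force: [-0.1, -0.8, -1.3]
finger_gap: 12.5
```

Call:
{"method": "play_rows", "body": {
  "rows": [
    {"grip": -1, "linear": [0, 0, -0.2], "dr": [0, 0, 0]},
    {"grip": -1, "linear": [0, 0, -0.3], "dr": [0, 0, 0]},
    {"grip": -1, "linear": [0, 0, -0.3], "dr": [0, 0, 0]},
    {"grip": -1, "linear": [0, 0, -0.1], "dr": [0, 0, 0]},
    {"grip": -1, "linear": [0, 0, 0], "dr": [0, 0, 0]},
    {"grip": -1, "linear": [0, 0, 0], "dr": [0, 0, 0]}
  ]
}}

```text
time_s: 6.32
position: [526.2, 240.9, 92.1]
tool_rot: [-0.0, 0.555, 0.832, -0.0]
wrist_force: [0.3, -0.3, -2.0]
finger_gap: 12.3
```

```bash
python3 snap.py b2 side 30; python3 - <<'E'
from h import *
c=load("sideb2.pkl")
cv2.imwrite("pics/b2b.png",cv2.resize(c["frame"][255:290,230:270,::-1],None,fx=16,fy=16,interpolation=cv2.INTER_NEAREST))
E
```

```text
6.3167 [526.15 240.9   92.15] [-0.    0.56  0.83 -0.  ] [ 0.3  -0.28 -1.99] 12.279812412869376
side crop 217 233 scale 6.666666666666667
```

View pics/b2b.png

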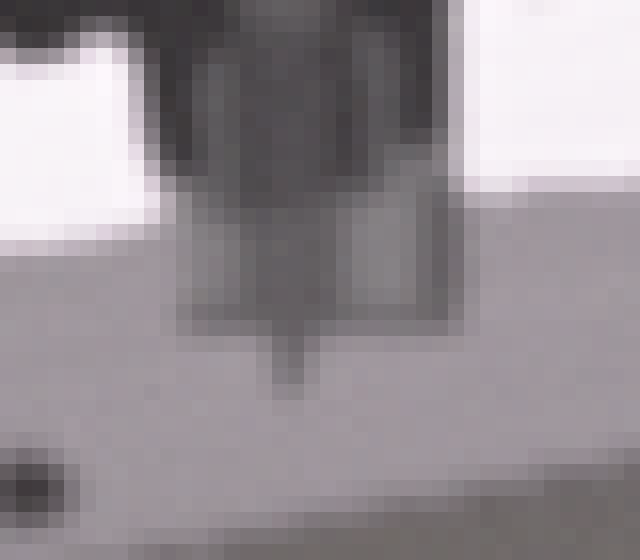

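```bash
python3 - <<'E'
from h import *
np.set_printoptions(precision=2,suppress=True)
c=load("sideb2.pkl")
for z in (92.2,75,51,30,28): print(z,proj(c,[[526.2,240.9,z]])[0])
for z in(26,28,30,32):print(z,onz(c,(247.6,279.3),z))
f=c["frame"].astype(int).sum(2)//3
print(f[266:284,240:258])
E
```

```text
92.2 [247.42 263.86]
75 [247.55 268.38]
51 [247.73 274.46]
30 [247.89 279.57]
28 [247.9  280.04]
26 [527.6  237.99  26.  ]
28 [527.29 239.18  28.  ]
30 [526.99 240.37  30.  ]
32 [526.68 241.56  32.  ]
[[147 111  99  95  90  77  76  83  83  81  81  85  89 101 116 120 115 113]
 [176 136 112 103  93  80  81  82  86  88  91 101 110 119 125 123 110 103]
 [173 139 120 111 101  92  90  94  92  94 100 111 123 130 132 126 110  98]
 [156 143 129 123 115  99  94  96  97  97 100 114 127 131 130 127 109  99]
 [151 141 132 129 119 105  98 100  98  95 100 113 127 130 130 126 110 100]
 [152 140 132 127 119 105  97  97  97  97 100 115 126 130 132 125 110  98]
 [152 143 132 126 117 105  97  98  97  96 102 113 125 130 132 126 110  99]
 [152 137 126 121 115 103  95  97  97  94  99 112 121 126 127 123 109 103]
 [148 130 117 112 107 103  99  98  97  98 100 107 113 117 116 114 108 104]
 [150 137 127 122 121 119 112 101  99 106 116 123 124 125 125 124 123 123]
 [155 149 147 146 148 147 135 115 107 123 141 147 148 148 146 148 147 148]
 [157 157 157 158 159 158 146 124 115 138 153 156 157 156 156 157 157 158]
 [159 156 157 157 159 157 149 129 123 143 156 158 156 158 157 157 157 157]
 [157 157 156 156 156 156 152 141 138 150 157 158 155 155 156 157 157 156]
 [156 156 159 157 157 156 156 152 151 156 154 155 156 156 156 156 155 155]
 [157 157 156 156 155 156 157 156 154 154 157 157 154 155 155 155 156 156]
 [156 156 156 156 157 155 156 154 156 156 155 156 157 155 155 155 156 155]
 [153 155 155 154 153 155 155 155 155 156 155 155 154 155 156 156 156 155]]
```

Call:
{"method": "play_rows", "body": {
  "rows": [
    {"grip": -1, "linear": [0, 0, -0.06], "dr": [0, 0, 0]},
    {"grip": -1, "linear": [0, 0, -0.06], "dr": [0, 0, 0]},
    {"grip": -1, "linear": [0, 0, -0.06], "dr": [0, 0, 0]}
  ]
}}

```text
time_s: 6.62
position: [526.3, 240.9, 90.5]
tool_rot: [0.0, 0.555, 0.832, 0.0]
wrist_force: [0.9, -0.3, -1.3]
finger_gap: 12.5
```

Call:
{"method": "play_rows", "body": {
  "rows": [
    {"grip": -1, "linear": [0, 0, -0.06], "dr": [0, 0, 0]},
    {"grip": -1, "linear": [0, 0, -0.06], "dr": [0, 0, 0]}
  ]
}}

```text
time_s: 6.78
position: [526.2, 240.9, 89.3]
tool_rot: [0.0, 0.555, 0.832, 0.0]
wrist_force: [-0.0, 0.5, -1.7]
finger_gap: 12.6
```

Call:
{"method": "play_rows", "body": {
  "rows": [
    {"grip": -1, "linear": [0, 0, -0.06], "dr": [0, 0, 0]},
    {"grip": -1, "linear": [0, 0, -0.06], "dr": [0, 0, 0]}
  ]
}}

```text
time_s: 6.95
position: [526.3, 240.9, 88.1]
tool_rot: [0.0, 0.555, 0.832, 0.0]
wrist_force: [0.3, 0.8, 1.1]
finger_gap: 12.4
```

Call:
{"method": "play_rows", "body": {
  "rows": [
    {"grip": -1, "linear": [0, 0, -0.06], "dr": [0, 0, 0]},
    {"grip": -1, "linear": [0, 0, -0.06], "dr": [0, 0, 0]}
  ]
}}

```text
time_s: 7.12
position: [526.4, 241.0, 87.3]
tool_rot: [0.0, 0.555, 0.832, 0.0]
wrist_force: [-1.7, -0.4, 3.2]
finger_gap: 12.7
```

Call:
{"method": "play_rows", "body": {
  "rows": [
    {"grip": -1, "linear": [0, 0, -0.06], "dr": [0, 0, 0]},
    {"grip": -1, "linear": [0, 0, -0.06], "dr": [0, 0, 0]}
  ]
}}

```text
time_s: 7.28
position: [526.5, 241.0, 86.6]
tool_rot: [0.0, 0.555, 0.832, 0.0]
wrist_force: [-0.5, -1.2, 5.7]
finger_gap: 12.7
```

```bash
python3 snap.py b3 side 30; python3 - <<'E'
from h import *
np.set_printoptions(precision=2,suppress=True)
c=load("sideb3.pkl")
cv2.imwrite("pics/b3b.png",cv2.resize(c["frame"][255:290,230:270,::-1],None,fx=16,fy=16,interpolation=cv2.INTER_NEAREST))
f=c["frame"].astype(int).sum(2)//3
print(f[270:286,240:258])
print(proj(c,[[526.4,241,26]]))
E
```

```text
7.2833 [526.54 241.04  86.56] [0.   0.56 0.83 0.  ] [-0.5  -1.15  5.69] 12.653713256697316
side crop 217 235 scale 6.666666666666667
[[151 139 124 115 105  96  92  93  95  94 102 121 126 129 131 124 111  98]
 [152 142 128 123 112 100  96  96  98  94 102 119 129 129 132 126 109  96]
 [153 142 132 126 114 101  96  98  99  93 103 121 130 130 131 123 110 100]
 [151 136 124 119 112 104  97  97  94  95  98 116 123 125 126 122 108 100]
 [149 128 114 110 107  98  97  95  97  94  97 108 116 117 114 114 106 106]
 [151 137 124 121 117 109  99  94  96  99 106 116 123 123 123 122 120 123]
 [153 151 149 146 145 129 111  98  98 108 125 142 146 145 146 147 146 147]
 [156 155 158 155 156 148 129 105 106 125 144 152 156 156 156 156 157 155]
 [157 156 157 158 157 155 143 117 113 138 153 157 156 158 157 158 155 158]
 [155 156 155 156 155 157 147 127 121 140 156 156 156 156 155 155 156 155]
 [157 157 156 156 157 158 151 139 134 146 155 156 156 157 154 156 156 154]
 [157 156 158 156 156 155 155 152 150 151 153 156 154 154 154 154 154 155]
 [156 154 155 155 156 154 154 154 154 156 154 155 153 155 155 154 156 155]
 [154 157 154 154 154 155 155 155 154 153 155 156 155 155 155 157 155 155]
 [155 154 154 154 154 153 153 155 155 154 153 154 155 153 153 152 153 152]
 [154 154 155 153 153 154 154 154 152 154 154 153 150 148 146 142 143 139]]
[[247.82 280.54]]
```

Call:
{"method": "play_rows", "body": {
  "rows": [
    {"grip": -1, "linear": [0, 0, 0.3], "dr": [0, 0, 0]},
    {"grip": -1, "linear": [0, 0, 0.5], "dr": [0, 0, 0]},
    {"grip": -1, "linear": [0, 0, 0.5], "dr": [0, 0, 0]},
    {"grip": -1, "linear": [0, 0, 0], "dr": [0, 0, 0]},
    {"grip": -1, "linear": [0, 0, 0], "dr": [0, 0, 0]}
  ],
  "newtons": 90
}}

```text
time_s: 7.75
position: [526.4, 241.0, 99.0]
tool_rot: [0.0, 0.555, 0.832, 0.0]
wrist_force: [-0.1, -0.2, -2.5]
finger_gap: 12.0
```

```bash
python3 - <<'E'
from h import *
np.set_printoptions(precision=1,suppress=True)
s=load("side0.pkl")
f=s["frame"].astype(int).sum(2)//3
print(f[244:256,238:262])
print("+y top corner",onz(s,(240.6,272.4),32),"+y foot mid line",onz(s,(244,275.3),26),onz(s,(244,272.5),32))
# line fn: hole predicted for pixel
c,sn=np.cos(np.radians(11.4)),np.sin(np.radians(11.4))
for r in (249.5,250,250.5,251): print(r,onz(s,(244,r),32), onz(s,(244,r),32)[:2]@[-sn,c])
for u,v,z in((244,272.5,32),(244,275.3,26),(250,272.6,32),(254,273,32)): P=onz(s,(u,v),z); print(P,P[:2]@[-sn,c])
for u,v in((240.5,260),(240.3,268),(240.8,254)): P=onz(s,(u,v),32); print("far",P,P[:2]@[c,sn])
# upright inner foot / top edges
for u,v in((255.2,260),(257.2,260)): P=onz(s,(u,v),66); print("upr",P,P[:2]@[c,sn])
E
```

```text
[[152 153 152 153 153 151 152 151 152 152 153 152 152 156 162 169 172 168
  170 189 208 213 214 213]
 [152 151 152 153 153 153 151 157 161 167 172 173 175 183 193 203 213 205
  189 194 215 228 230 230]
 [151 152 157 163 167 172 173 180 190 202 213 214 214 219 222 228 231 224
  200 196 216 229 231 232]
 [173 174 184 192 204 213 213 218 223 227 229 231 230 230 232 233 232 227
  205 196 216 227 230 231]
 [215 215 218 224 228 231 231 230 231 232 233 234 232 233 232 232 234 226
  204 199 216 227 231 231]
 [231 231 231 232 232 233 233 232 233 233 232 233 233 233 233 232 232 226
  204 198 216 227 230 230]
 [232 232 232 231 229 229 229 229 229 229 229 230 230 229 229 226 225 220
  199 197 216 226 229 229]
 [232 233 233 229 223 218 216 218 217 215 212 211 209 207 201 189 187 188
  184 195 215 226 229 228]
 [231 231 230 224 211 204 202 204 198 187 171 167 165 161 153 142 141 150
  165 191 215 227 229 229]
 [230 228 220 204 197 199 198 199 186 160 131 120 119 123 126 121 121 131
  155 192 218 227 230 230]
 [231 227 211 184 187 198 198 189 166 132 105  91  95 109 118 119 119 126
  157 192 220 227 231 231]
 [232 228 209 183 187 196 194 174 142 110  93  84  88 106 118 121 121 128
  157 193 219 229 233 232]]
+y top corner [546.2 227.4  32. ] +y foot mid line [537.9 229.6  26. ] [538.6 226.   32. ]
249.5 [553.3 164.   32. ] 51.386862237459766
250 [553.  165.4  32. ] 52.84194510509534
250.5 [552.7 166.8  32. ] 54.29377158528267
251 [552.3 168.2  32. ] 55.74235394310265
[538.6 226.   32. ] 115.12722148193197
[537.9 229.6  26. ] 118.70284271765777
[525.3 223.4  32. ] 115.20053575433523
[516.2 222.6  32. ] 116.13270748484857
far [554.4 194.8  32. ] 581.9637504510666
far [549.6 216.2  32. ] 581.5312226902643
far [557.7 178.2  32. ] 581.945819794706
upr [516.  210.3  66. ] 547.399226075783
upr [511.7 209.4  66. ] 542.9673133219303
```

Call:
{"method": "play_rows", "body": {
  "rows": [
    {"grip": -1, "linear": [0.16, -0.7, 0.4], "dr": [0, 0, 0]},
    {"grip": -1, "linear": [0.16, -0.8, 0], "dr": [0, 0, 0]},
    {"grip": -1, "linear": [0.16, -0.7, 0], "dr": [0, 0, 0]},
    {"grip": -1, "linear": [0.16, -0.69, 0], "dr": [0, 0, 0]},
    {"grip": -1, "linear": [0, 0, -0.2], "dr": [0, 0, 0]},
    {"grip": -1, "linear": [0, 0, -0.2], "dr": [0, 0, 0]},
    {"grip": -1, "linear": [0, 0, 0], "dr": [0, 0, 0]},
    {"grip": -1, "linear": [0, 0, 0], "dr": [0, 0, 0]}
  ]
}}

```text
time_s: 8.42
position: [532.4, 212.2, 98.3]
tool_rot: [-0.0, 0.555, 0.832, -0.0]
wrist_force: [-0.8, 0.9, -1.4]
finger_gap: 12.0
```

```bash
python3 snap.py c1 side 30; python3 - <<'E'
from h import *
np.set_printoptions(precision=2,suppress=True)
c=load("sidec1.pkl");s=load("side0.pkl")
a=cv2.resize(c["frame"][240:285,230:265,::-1],None,fx=11,fy=11,interpolation=cv2.INTER_NEAREST)
b=cv2.resize(s["frame"][240:285,230:265,::-1],None,fx=11,fy=11,interpolation=cv2.INTER_NEAREST)
cv2.imwrite("pics/c1b.png",np.hstack([a,b]))
f=c["frame"].astype(int).sum(2)//3
print(f[256:276,238:260])
for z in (51+6,36,32): print(proj(c,[[532.6,212,z]]))
E
```

```text
8.4167 [532.41 212.16  98.34] [-0.    0.55  0.83 -0.  ] [-0.77  0.87 -1.37] 12.046594332867604
side crop 217 220 scale 6.666666666666667
[[246 244 227 203 206 212 194 146 104  95  97  94  99 116 128 129 131 127
  126 134 181 237]
 [246 244 228 206 209 220 206 154 106  97  97  97 100 113 126 132 132 131
  125 132 184 238]
 [246 244 228 204 211 222 208 154 106  95  96  96 101 114 128 130 130 129
  124 133 181 235]
 [247 245 230 207 211 221 206 156 107  96  97  96 100 114 126 131 132 128
  126 133 181 239]
 [247 246 231 205 197 207 192 149 104  95  97  96 100 116 127 130 131 130
  124 134 182 238]
 [248 246 230 191 170 170 160 132 104  96  98  96 105 117 128 130 132 129
  126 135 176 231]
 [242 238 215 168 142 136 135 122 108  99  99 102 111 121 130 130 131 131
  127 132 153 188]
 [207 200 175 151 135 128 130 127 116 103 100 108 119 128 132 130 132 129
  127 131 141 157]
 [163 160 156 144 135 129 130 131 125 112 106 114 125 128 131 130 132 129
  129 132 142 150]
 [155 156 150 143 134 130 133 132 127 115 110 116 127 130 131 130 129 128
  125 128 138 148]
 [156 155 152 143 132 130 131 132
[... 249 characters left out ...]
57 157 154 143 132 129 132 131 132 131 132 134 130 130 131 131 130 127
  111 100 116 144]
 [157 156 152 141 133 130 130 131 131 131 135 134 133 129 129 130 131 126
  110 102 115 142]
 [156 156 152 143 133 130 131 131 131 130 133 132 130 129 130 128 131 125
  109 100 114 143]
 [155 156 154 140 129 130 130 131 131 132 132 131 131 131 129 130 132 124
  109  99 113 142]
 [156 157 150 137 125 123 125 125 125 125 126 125 124 124 126 125 127 121
  108 103 117 145]
 [158 157 151 129 116 112 114 113 112 113 112 113 112 114 117 117 117 117
  106 107 123 148]
 [155 156 150 138 125 123 122 123 123 124 125 123 124 124 123 123 124 124
  123 123 133 150]]
[[247.8 261.6]]
[[247.95 266.85]]
[[247.98 267.82]]
```

View pics/c1b.png

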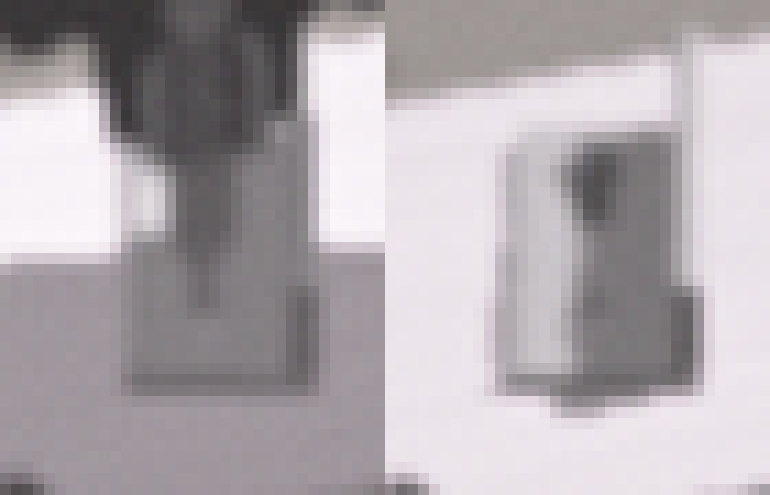

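Call:
{"method": "play_rows", "body": {
  "rows": [
    {"grip": -1, "linear": [-0.08, 0.03, -0.1], "dr": [0, 0, 0]},
    {"grip": -1, "linear": [0, 0, -0.1], "dr": [0, 0, 0]},
    {"grip": -1, "linear": [0, 0, -0.08], "dr": [0, 0, 0]}
  ]
}}

```text
time_s: 8.72
position: [531.7, 212.5, 95.8]
tool_rot: [-0.0, 0.555, 0.832, 0.0]
wrist_force: [-0.0, 0.7, -1.2]
finger_gap: 11.8
```

Call:
{"method": "play_rows", "body": {
  "rows": [
    {"grip": -1, "linear": [0, 0, -0.06], "dr": [0, 0, 0]},
    {"grip": -1, "linear": [0, 0, -0.06], "dr": [0, 0, 0]}
  ]
}}

```text
time_s: 8.88
position: [531.8, 212.4, 94.6]
tool_rot: [-0.0, 0.555, 0.832, 0.0]
wrist_force: [-0.2, 0.2, -1.2]
finger_gap: 12.1
```

Call:
{"method": "play_rows", "body": {
  "rows": [
    {"grip": -1, "linear": [0, 0, -0.06], "dr": [0, 0, 0]}
  ]
}}

```text
time_s: 8.97
position: [531.9, 212.4, 94.1]
tool_rot: [0.0, 0.555, 0.832, 0.0]
wrist_force: [-0.3, 0.3, -1.2]
finger_gap: 12.1
```

Call:
{"method": "play_rows", "body": {
  "rows": [
    {"grip": -1, "linear": [0, 0, -0.06], "dr": [0, 0, 0]}
  ]
}}

```text
time_s: 9.05
position: [531.9, 212.3, 93.5]
tool_rot: [0.0, 0.555, 0.832, 0.0]
wrist_force: [-0.4, -0.7, -1.2]
finger_gap: 11.7
```

Call:
{"method": "play_rows", "body": {
  "rows": [
    {"grip": -1, "linear": [0, 0, -0.06], "dr": [0, 0, 0]}
  ]
}}

```text
time_s: 9.13
position: [531.9, 212.3, 92.9]
tool_rot: [0.0, 0.555, 0.832, 0.0]
wrist_force: [-0.8, 0.7, -1.4]
finger_gap: 12.2
```

Call:
{"method": "play_rows", "body": {
  "rows": [
    {"grip": -1, "linear": [0, 0, -0.06], "dr": [0, 0, 0]}
  ]
}}

```text
time_s: 9.22
position: [531.9, 212.3, 92.3]
tool_rot: [0.0, 0.555, 0.832, 0.0]
wrist_force: [-0.2, -0.2, -1.9]
finger_gap: 11.8
```

Call:
{"method": "play_rows", "body": {
  "rows": [
    {"grip": -1, "linear": [0, 0, -0.06], "dr": [0, 0, 0]}
  ]
}}

```text
time_s: 9.3
position: [531.8, 212.3, 91.7]
tool_rot: [0.0, 0.555, 0.832, 0.0]
wrist_force: [0.7, -0.2, -2.1]
finger_gap: 12.1
```

Call:
{"method": "play_rows", "body": {
  "rows": [
    {"grip": -1, "linear": [0, 0, -0.06], "dr": [0, 0, 0]}
  ]
}}

```text
time_s: 9.38
position: [531.8, 212.3, 91.1]
tool_rot: [0.0, 0.555, 0.832, 0.0]
wrist_force: [-0.5, 0.8, -1.6]
finger_gap: 12.4
```

Call:
{"method": "play_rows", "body": {
  "rows": [
    {"grip": -1, "linear": [0, 0, -0.06], "dr": [0, 0, 0]}
  ]
}}

```text
time_s: 9.47
position: [531.9, 212.3, 90.5]
tool_rot: [0.0, 0.555, 0.832, 0.0]
wrist_force: [-0.2, -0.1, -1.4]
finger_gap: 11.8
```

Call:
{"method": "play_rows", "body": {
  "rows": [
    {"grip": -1, "linear": [0, 0, -0.06], "dr": [0, 0, 0]}
  ]
}}

```text
time_s: 9.55
position: [531.9, 212.3, 89.9]
tool_rot: [0.0, 0.555, 0.832, 0.0]
wrist_force: [-0.1, -0.5, -1.5]
finger_gap: 12.1
```

Call:
{"method": "play_rows", "body": {
  "rows": [
    {"grip": -1, "linear": [0, 0, -0.06], "dr": [0, 0, 0]},
    {"grip": -1, "linear": [0, 0, -0.06], "dr": [0, 0, 0]}
  ]
}}

```text
time_s: 9.72
position: [531.8, 212.3, 88.7]
tool_rot: [0.0, 0.555, 0.832, 0.0]
wrist_force: [-0.3, -0.4, -2.4]
finger_gap: 11.7
```

Call:
{"method": "play_rows", "body": {
  "rows": [
    {"grip": -1, "linear": [0, 0, -0.06], "dr": [0, 0, 0]},
    {"grip": -1, "linear": [0, 0, -0.06], "dr": [0, 0, 0]}
  ]
}}

```text
time_s: 9.88
position: [532.0, 212.4, 87.7]
tool_rot: [0.0, 0.555, 0.832, 0.0]
wrist_force: [-1.1, -0.3, 1.2]
finger_gap: 11.8
```

Call:
{"method": "play_rows", "body": {
  "rows": [
    {"grip": -1, "linear": [0, 0, -0.06], "dr": [0, 0, 0]},
    {"grip": -1, "linear": [0, 0, -0.06], "dr": [0, 0, 0]}
  ]
}}

```text
time_s: 10.05
position: [532.2, 212.4, 87.1]
tool_rot: [0.0, 0.555, 0.832, 0.0]
wrist_force: [-1.4, -0.5, 4.9]
finger_gap: 11.8
```

Call:
{"method": "play_rows", "body": {
  "rows": [
    {"grip": -1, "linear": [0, 0, -0.06], "dr": [0, 0, 0]},
    {"grip": -1, "linear": [0, 0, -0.06], "dr": [0, 0, 0]},
    {"grip": -1, "linear": [0, 0, -0.06], "dr": [0, 0, 0]}
  ]
}}

```text
time_s: 10.3
position: [532.2, 212.4, 85.4]
tool_rot: [0.0, 0.555, 0.832, 0.0]
wrist_force: [-1.9, -1.2, 5.9]
finger_gap: 11.9
```

Call:
{"method": "play_rows", "body": {
  "rows": [
    {"grip": -1, "linear": [0, 0, -0.06], "dr": [0, 0, 0]},
    {"grip": -1, "linear": [0, 0, -0.06], "dr": [0, 0, 0]}
  ]
}}

```text
time_s: 10.47
position: [532.2, 212.4, 84.4]
tool_rot: [0.0, 0.555, 0.832, 0.001]
wrist_force: [-2.0, -1.0, 6.7]
finger_gap: 12.2
```

Call:
{"method": "play_rows", "body": {
  "rows": [
    {"grip": -1, "linear": [0, 0, -0.06], "dr": [0, 0, 0]},
    {"grip": -1, "linear": [0, 0, -0.06], "dr": [0, 0, 0]}
  ]
}}

```text
time_s: 10.63
position: [532.3, 212.5, 83.4]
tool_rot: [0.001, 0.555, 0.832, 0.001]
wrist_force: [-2.8, -1.8, 7.7]
finger_gap: 12.1
```

Call:
{"method": "play_rows", "body": {
  "rows": [
    {"grip": -1, "linear": [-0.02, -0.01, -0.06], "dr": [0, 0, 0]},
    {"grip": -1, "linear": [-0.02, -0.01, -0.06], "dr": [0, 0, 0]}
  ]
}}

```text
time_s: 10.8
position: [532.1, 212.4, 82.4]
tool_rot: [0.001, 0.555, 0.832, 0.001]
wrist_force: [-1.3, 0.1, 7.4]
finger_gap: 11.9
```

Call:
{"method": "play_rows", "body": {
  "rows": [
    {"grip": -1, "linear": [-0.01, 0, -0.06], "dr": [0, 0, 0]}
  ]
}}

```text
time_s: 10.88
position: [532.1, 212.4, 82.0]
tool_rot: [0.001, 0.555, 0.832, 0.001]
wrist_force: [-2.0, -0.5, 8.5]
finger_gap: 11.9
```

Call:
{"method": "play_rows", "body": {
  "rows": [
    {"grip": -1, "linear": [0, 0, -0.06], "dr": [0, 0, 0]}
  ]
}}

```text
time_s: 10.97
position: [532.1, 212.4, 81.4]
tool_rot: [0.001, 0.555, 0.832, 0.001]
wrist_force: [-2.1, -0.9, 8.2]
finger_gap: 11.9
```

Call:
{"method": "play_rows", "body": {
  "rows": [
    {"grip": -1, "linear": [0, 0, -0.06], "dr": [0, 0, 0]}
  ]
}}

```text
time_s: 11.05
position: [532.1, 212.4, 80.9]
tool_rot: [0.001, 0.555, 0.832, 0.001]
wrist_force: [-2.0, -1.1, 9.5]
finger_gap: 12.0
```

Call:
{"method": "play_rows", "body": {
  "rows": [
    {"grip": -1, "linear": [-0.02, -0.01, -0.05], "dr": [0, 0, 0]}
  ]
}}

```text
time_s: 11.13
position: [532.1, 212.4, 80.6]
tool_rot: [0.001, 0.555, 0.832, 0.001]
wrist_force: [-1.8, -0.6, 9.2]
finger_gap: 12.1
```

Call:
{"method": "play_rows", "body": {
  "rows": [
    {"grip": -1, "linear": [-0.01, 0, -0.05], "dr": [0, 0, 0]}
  ]
}}

```text
time_s: 11.22
position: [532.1, 212.4, 80.2]
tool_rot: [0.001, 0.555, 0.832, 0.001]
wrist_force: [-2.6, -1.5, 11.4]
finger_gap: 11.8
```

Call:
{"method": "play_rows", "body": {
  "rows": [
    {"grip": -1, "linear": [0, 0, -0.05], "dr": [0, 0, 0]}
  ]
}}

```text
time_s: 11.3
position: [532.1, 212.4, 79.9]
tool_rot: [0.001, 0.555, 0.832, 0.001]
wrist_force: [-2.7, -1.0, 10.9]
finger_gap: 12.0
```

Call:
{"method": "play_rows", "body": {
  "rows": [
    {"grip": -1, "linear": [0, 0, -0.05], "dr": [0, 0, 0]}
  ]
}}

```text
time_s: 11.38
position: [532.1, 212.4, 79.5]
tool_rot: [0.001, 0.555, 0.832, 0.001]
wrist_force: [-2.4, -0.7, 11.9]
finger_gap: 11.9
```

Call:
{"method": "play_rows", "body": {
  "rows": [
    {"grip": -1, "linear": [-0.02, -0.01, -0.05], "dr": [0, 0, 0]}
  ]
}}

```text
time_s: 11.47
position: [532.1, 212.3, 79.2]
tool_rot: [0.001, 0.555, 0.832, 0.002]
wrist_force: [-2.3, -1.0, 14.4]
finger_gap: 11.8
```

Call:
{"method": "play_rows", "body": {
  "rows": [
    {"grip": -1, "linear": [-0.01, 0, -0.05], "dr": [0, 0, 0]}
  ]
}}

```text
time_s: 11.55
position: [532.1, 212.3, 78.9]
tool_rot: [0.001, 0.555, 0.832, 0.002]
wrist_force: [-2.4, -1.9, 14.0]
finger_gap: 11.8
```

Call:
{"method": "play_rows", "body": {
  "rows": [
    {"grip": -1, "linear": [0, 0, -0.05], "dr": [0, 0, 0]}
  ]
}}

```text
time_s: 11.63
position: [532.1, 212.4, 78.7]
tool_rot: [0.002, 0.555, 0.832, 0.002]
wrist_force: [-3.0, -0.1, 13.4]
finger_gap: 11.9
```

Call:
{"method": "play_rows", "body": {
  "rows": [
    {"grip": -1, "linear": [0, 0, -0.04], "dr": [0, 0, 0]}
  ]
}}

```text
time_s: 11.72
position: [532.2, 212.4, 78.4]
tool_rot: [0.002, 0.555, 0.832, 0.002]
wrist_force: [-3.6, -1.8, 15.3]
finger_gap: 11.8
```

Call:
{"method": "play_rows", "body": {
  "rows": [
    {"grip": -1, "linear": [-0.02, -0.01, -0.04], "dr": [0, 0, 0]}
  ]
}}

```text
time_s: 11.8
position: [532.1, 212.4, 78.2]
tool_rot: [0.002, 0.555, 0.832, 0.002]
wrist_force: [-3.2, -1.2, 15.6]
finger_gap: 12.3
```

Call:
{"method": "play_rows", "body": {
  "rows": [
    {"grip": -1, "linear": [0, 0, -0.04], "dr": [0, 0, 0]}
  ]
}}

```text
time_s: 11.88
position: [532.2, 212.3, 77.9]
tool_rot: [0.002, 0.555, 0.832, 0.002]
wrist_force: [-3.3, -1.3, 16.3]
finger_gap: 11.8
```

Call:
{"method": "play_rows", "body": {
  "rows": [
    {"grip": -1, "linear": [0, 0, -0.04], "dr": [0, 0, 0]}
  ]
}}

```text
time_s: 11.97
position: [532.1, 212.4, 77.5]
tool_rot: [0.002, 0.555, 0.832, 0.002]
wrist_force: [-2.5, -1.2, 14.0]
finger_gap: 11.9
```

Call:
{"method": "play_rows", "body": {
  "rows": [
    {"grip": -1, "linear": [0, 0, 0], "dr": [0, 0, 0]}
  ]
}}

```text
time_s: 12.05
position: [532.1, 212.3, 77.2]
tool_rot: [0.002, 0.555, 0.832, 0.002]
wrist_force: [-2.4, -0.9, 14.6]
finger_gap: 12.1
```

Call:
{"method": "play_rows", "body": {
  "rows": [
    {"grip": -1, "linear": [0, 0, -0.04], "dr": [0, 0, 0]}
  ]
}}

```text
time_s: 12.13
position: [532.1, 212.3, 76.8]
tool_rot: [0.002, 0.555, 0.832, 0.002]
wrist_force: [-2.6, -0.3, 12.4]
finger_gap: 11.9
```

```bash
python3 snap.py d1 side 30; python3 - <<'E'
from h import *
np.set_printoptions(precision=2,suppress=True)
c=load("sided1.pkl");s=load("sidec1.pkl")
a=cv2.resize(c["frame"][225:280,230:265,::-1],None,fx=10,fy=10,interpolation=cv2.INTER_NEAREST)
b=cv2.resize(s["frame"][225:280,230:265,::-1],None,fx=10,fy=10,interpolation=cv2.INTER_NEAREST)
cv2.imwrite("pics/d1b.png",np.hstack([a,b]))
from workcell import bot
o=bot.observe();print(o["wrist_force"],o["ft_torque"],o["position"])
E
```

```text
12.1333 [532.09 212.31  76.83] [0.   0.56 0.83 0.  ] [-2.58 -0.27 12.44] 11.874481043258907
side crop 217 226 scale 6.666666666666667
[-0.23 -0.57  9.54] [-0.11  0.29 -0.  ] [531.99 212.33  76.45]
```

View pics/d1b.png

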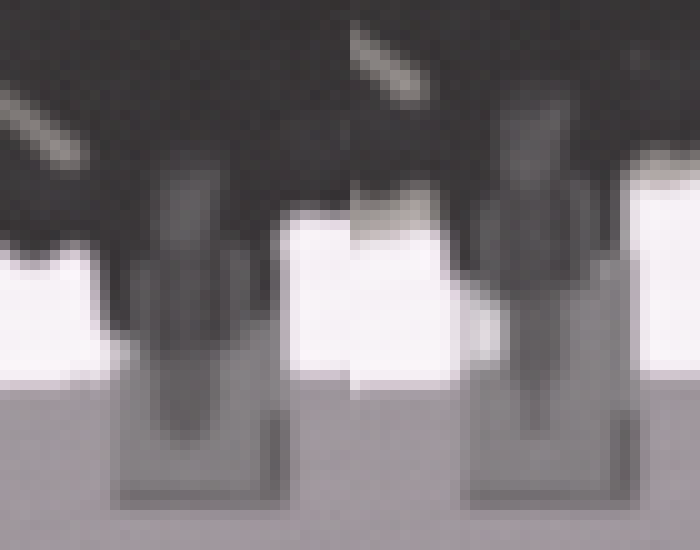

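Call:
{"method": "play_rows", "body": {
  "rows": [
    {"grip": -1, "linear": [0, 0, 0], "dr": [0, 0, 0]}
  ]
}}

```text
time_s: 12.27
position: [531.9, 212.3, 76.1]
tool_rot: [0.001, 0.555, 0.832, 0.002]
wrist_force: [-0.7, -0.4, 11.3]
finger_gap: 11.7
```

Call:
{"method": "play_rows", "body": {
  "rows": [
    {"grip": -1, "linear": [0.05, 0.02, 0.2], "dr": [0, 0, 0]},
    {"grip": -1, "linear": [0.04, 0.02, 0.3], "dr": [0, 0, 0]},
    {"grip": -1, "linear": [0, 0, 0.3], "dr": [0, 0, 0]}
  ]
}}

```text
time_s: 12.52
position: [532.6, 212.6, 83.7]
tool_rot: [0.001, 0.555, 0.832, 0.001]
wrist_force: [0.3, -0.9, 6.4]
finger_gap: 12.3
```

Call:
{"method": "play_rows", "body": {
  "rows": [
    {"grip": -1, "linear": [0, 0, 0.3], "dr": [0, 0, 0]},
    {"grip": -1, "linear": [0, 0, 0.3], "dr": [0, 0, 0]},
    {"grip": -1, "linear": [0, 0, 0.2], "dr": [0, 0, 0]},
    {"grip": -1, "linear": [0, 0, 0], "dr": [0, 0, 0]}
  ]
}}

```text
time_s: 12.85
position: [531.3, 212.2, 89.4]
tool_rot: [-0.0, 0.555, 0.832, -0.0]
wrist_force: [0.5, 0.1, -1.2]
finger_gap: 11.9
```

Call:
{"method": "play_rows", "body": {
  "rows": [
    {"grip": -1, "linear": [0.03, 0.01, -0.06], "dr": [0, 0, 0]},
    {"grip": -1, "linear": [0, 0, -0.06], "dr": [0, 0, 0]}
  ]
}}

```text
time_s: 13.02
position: [531.5, 212.3, 87.8]
tool_rot: [-0.0, 0.555, 0.832, -0.0]
wrist_force: [0.3, 0.2, -0.1]
finger_gap: 12.0
```

Call:
{"method": "play_rows", "body": {
  "rows": [
    {"grip": -1, "linear": [0, 0, -0.06], "dr": [0, 0, 0]}
  ]
}}

```text
time_s: 13.1
position: [531.6, 212.3, 87.6]
tool_rot: [-0.0, 0.555, 0.832, -0.0]
wrist_force: [-0.9, -0.2, 2.7]
finger_gap: 11.4
```

Call:
{"method": "play_rows", "body": {
  "rows": [
    {"grip": -1, "linear": [0, 0, -0.06], "dr": [0, 0, 0]}
  ]
}}

```text
time_s: 13.18
position: [531.8, 212.3, 87.3]
tool_rot: [0.0, 0.555, 0.832, -0.0]
wrist_force: [-1.6, 0.3, 3.1]
finger_gap: 11.8
```

Call:
{"method": "play_rows", "body": {
  "rows": [
    {"grip": -1, "linear": [-0.02, 0, 0.3], "dr": [0, 0, 0]},
    {"grip": -1, "linear": [0, 0, 0.6], "dr": [0, 0, 0]},
    {"grip": -1, "linear": [0, 0, 1], "dr": [0, 0, 0]},
    {"grip": -1, "linear": [0, 0, 1.6], "dr": [0, 0, 0]},
    {"grip": -1, "linear": [0, 0, 2], "dr": [0, 0, 0]},
    {"grip": -1, "linear": [0, 0, 2], "dr": [0, 0, 0]}
  ]
}}

```text
time_s: 13.68
position: [531.5, 212.3, 163.7]
tool_rot: [0.0, 0.555, 0.832, 0.0]
wrist_force: [-0.2, 0.7, -0.6]
finger_gap: 11.8
```

Call:
{"method": "play_rows", "body": {
  "rows": [
    {"grip": -1, "linear": [0, -2, 0], "dr": [0, 0, 0]},
    {"grip": -1, "linear": [0.1, -3.8, 0], "dr": [0, 0, 0]},
    {"grip": -1, "linear": [0, -4, 0], "dr": [0, 0, 0]},
    {"grip": -1, "linear": [0, -4, 0], "dr": [0, 0, 0]},
    {"grip": -1, "linear": [0, -4, 0], "dr": [0, 0, 0]},
    {"grip": -1, "linear": [0, -4, 0], "dr": [0, 0, 0]},
    {"grip": -1, "linear": [0, -4, 0], "dr": [0, 0, 0]},
    {"grip": -1, "linear": [0, -4, 0], "dr": [0, 0, 0]},
    {"grip": -1, "linear": [0, -3, 0], "dr": [0, 0, 0]},
    {"grip": -1, "linear": [0, -1.6, 0], "dr": [0, 0, 0]}
  ]
}}

```text
time_s: 14.52
position: [532.2, -135.3, 163.3]
tool_rot: [0.001, 0.556, 0.831, -0.0]
wrist_force: [0.5, 0.5, -1.9]
finger_gap: 11.9
```

Call:
{"method": "play_rows", "body": {
  "rows": [
    {"grip": -1, "linear": [0, 0, -1], "dr": [0, 0, 0]},
    {"grip": -1, "linear": [0, 0, -1.5], "dr": [0, 0, 0]},
    {"grip": -1, "linear": [0, 0, -0.5], "dr": [0, 0, 0]},
    {"grip": -1, "linear": [0, 0, 0], "dr": [0, 0, 0]},
    {"grip": -1, "linear": [0, 0, 0], "dr": [0, 0, 0]},
    {"grip": -1, "linear": [0, 0, 0], "dr": [0, 0, 0]}
  ]
}}

```text
time_s: 15.02
position: [533.0, -131.2, 133.2]
tool_rot: [0.001, 0.555, 0.832, 0.0]
wrist_force: [0.9, 0.5, -0.3]
finger_gap: 11.8
```

```bash
python3 snap.py e1 side 35; python3 - <<'E'
from h import *
np.set_printoptions(precision=2,suppress=True)
c=load("sidee1.pkl")
a=cv2.resize(c["frame"][110:180,255:300,::-1],None,fx=8,fy=8,interpolation=cv2.INTER_CUBIC)
cv2.imwrite("pics/e1b.png",a)
E
```

```text
15.0167 [ 533.01 -131.16  133.19] [0.   0.55 0.83 0.  ] [ 0.91  0.48 -0.33] 11.81793961850497
side crop 240 107 scale 5.714285714285714
```

View pics/e1b.png

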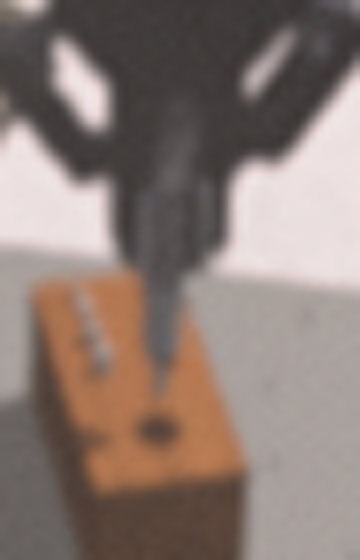

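Call:
{"method": "play_rows", "body": {
  "rows": [
    {"grip": -1, "linear": [0.05, 0, -0.5], "dr": [0, 0, 0]},
    {"grip": -1, "linear": [0, 0, -0.6], "dr": [0, 0, 0]},
    {"grip": -1, "linear": [0, 0, -0.6], "dr": [0, 0, 0]},
    {"grip": -1, "linear": [0, 0, -0.6], "dr": [0, 0, 0]},
    {"grip": -1, "linear": [0, 0, -0.5], "dr": [0, 0, 0]}
  ]
}}

```text
time_s: 15.48
position: [532.7, -131.6, 103.0]
tool_rot: [-0.001, 0.555, 0.832, -0.0]
wrist_force: [-0.1, -0.2, -1.4]
finger_gap: 12.1
```

Call:
{"method": "play_rows", "body": {
  "rows": [
    {"grip": -1, "linear": [0, 0, -0.5], "dr": [0, 0, 0]},
    {"grip": -1, "linear": [0, 0, -0.4], "dr": [0, 0, 0]},
    {"grip": -1, "linear": [0, 0, -0.4], "dr": [0, 0, 0]}
  ]
}}

```text
time_s: 15.73
position: [533.0, -131.7, 90.7]
tool_rot: [-0.0, 0.555, 0.832, 0.0]
wrist_force: [0.2, -0.4, -1.4]
finger_gap: 12.0
```

Call:
{"method": "play_rows", "body": {
  "rows": [
    {"grip": -1, "linear": [0, 0, -0.4], "dr": [0, 0, 0]},
    {"grip": -1, "linear": [0, 0, -0.4], "dr": [0, 0, 0]},
    {"grip": -1, "linear": [0, 0, -0.4], "dr": [0, 0, 0]}
  ]
}}

```text
time_s: 15.98
position: [533.1, -131.7, 78.9]
tool_rot: [0.0, 0.555, 0.832, 0.0]
wrist_force: [0.4, 0.5, -1.1]
finger_gap: 11.8
```

Call:
{"method": "play_rows", "body": {
  "rows": [
    {"grip": -1, "linear": [0, 0, -0.3], "dr": [0, 0, 0]},
    {"grip": -1, "linear": [0, 0, -0.3], "dr": [0, 0, 0]},
    {"grip": -1, "linear": [0, 0, -0.2], "dr": [0, 0, 0]}
  ]
}}

```text
time_s: 16.23
position: [533.0, -131.7, 70.8]
tool_rot: [-0.0, 0.555, 0.832, -0.0]
wrist_force: [-0.4, -0.1, -2.1]
finger_gap: 12.1
```

Call:
{"method": "play_rows", "body": {
  "rows": [
    {"grip": -1, "linear": [0, 0, -0.15], "dr": [0, 0, 0]},
    {"grip": -1, "linear": [0, 0, -0.1], "dr": [0, 0, 0]}
  ]
}}

```text
time_s: 16.4
position: [533.1, -131.7, 68.6]
tool_rot: [0.0, 0.555, 0.832, 0.0]
wrist_force: [0.2, 0.2, -2.1]
finger_gap: 11.9
```

Call:
{"method": "play_rows", "body": {
  "rows": [
    {"grip": -1, "linear": [0, 0, -0.06], "dr": [0, 0, 0]},
    {"grip": -1, "linear": [0, 0, -0.06], "dr": [0, 0, 0]}
  ]
}}

```text
time_s: 16.57
position: [533.2, -131.7, 67.7]
tool_rot: [0.0, 0.555, 0.832, 0.0]
wrist_force: [-1.0, -0.0, 2.3]
finger_gap: 11.8
```

Call:
{"method": "play_rows", "body": {
  "rows": [
    {"grip": -1, "linear": [0, 0, -0.06], "dr": [0, 0, 0]},
    {"grip": -1, "linear": [0, 0, 0], "dr": [0, 0, 0]}
  ]
}}

```text
time_s: 16.73
position: [533.2, -131.8, 67.6]
tool_rot: [0.0, 0.555, 0.832, 0.0]
wrist_force: [-2.6, 0.8, 4.4]
finger_gap: 11.8
```

Call:
{"method": "play_rows", "body": {
  "rows": [
    {"grip": 1, "linear": [0, 0, 0.03], "dr": [0, 0, 0]},
    {"grip": 1, "linear": [0, 0, 0], "dr": [0, 0, 0]},
    {"grip": 1, "linear": [0, 0, 0], "dr": [0, 0, 0]},
    {"grip": 1, "linear": [0, 0, 0], "dr": [0, 0, 0]},
    {"grip": 1, "linear": [0, 0, 0], "dr": [0, 0, 0]},
    {"grip": 1, "linear": [0, 0, 0], "dr": [0, 0, 0]},
    {"grip": 1, "linear": [0, 0, 0], "dr": [0, 0, 0]},
    {"grip": 1, "linear": [0, 0, 0], "dr": [0, 0, 0]}
  ]
}}

```text
time_s: 17.4
position: [533.0, -131.7, 67.2]
tool_rot: [0.0, 0.555, 0.832, 0.0]
wrist_force: [-0.5, 0.1, 0.2]
finger_gap: 85.3
```

Call:
{"method": "play_rows", "body": {
  "rows": [
    {"grip": 1, "linear": [0, 0, 1], "dr": [0, 0, 0]},
    {"grip": 1, "linear": [0, 0, 2.5], "dr": [0, 0, 0]},
    {"grip": 1, "linear": [0, 0, 3], "dr": [0, 0, 0]},
    {"grip": 1, "linear": [0, 0, 3], "dr": [0, 0, 0]},
    {"grip": 1, "linear": [0, 0, 3], "dr": [0, 0, 0]},
    {"grip": 1, "linear": [0, 3, 1], "dr": [0, 0, 0]},
    {"grip": 1, "linear": [-0.5, 4, 0], "dr": [0, 0, 0]},
    {"grip": 1, "linear": [-0.5, 4, 0], "dr": [0, 0, 0]},
    {"grip": 1, "linear": [-0.5, 3, 0], "dr": [0, 0, 0]},
    {"grip": 1, "linear": [0, 0, 0], "dr": [0, 0, 0]}
  ]
}}

```text
time_s: 18.23
position: [517.4, 12.9, 203.5]
tool_rot: [0.0, 0.553, 0.833, 0.001]
wrist_force: [-0.0, -0.6, 0.2]
finger_gap: 85.5
```

Call:
{"method": "play_rows", "body": {
  "rows": [
    {"grip": 1, "linear": [-1, 3, 0], "dr": [0, 0, 0]},
    {"grip": 1, "linear": [-1, 4, 0], "dr": [0, 0, 0]},
    {"grip": 1, "linear": [-1, 4, 0], "dr": [0, 0, 0]},
    {"grip": 1, "linear": [-1, 3, 0], "dr": [0, 0, 0]},
    {"grip": 1, "linear": [0, 0, 0], "dr": [0, 0, 0]},
    {"grip": 1, "linear": [0, 0, 0], "dr": [0, 0, 0]},
    {"grip": 1, "linear": [0, 0, 0], "dr": [0, 0, 0]}
  ]
}}

```text
time_s: 18.82
position: [478.3, 147.8, 202.7]
tool_rot: [0.0, 0.555, 0.832, 0.0]
wrist_force: [-0.5, -0.5, -0.0]
finger_gap: 85.7
```

```bash
python3 - <<'E'
from h import *
from workcell import bot,viewer
c=viewer.capture("side");t=viewer.capture("top");pickle.dump(c,open("sidef.pkl","wb"));pickle.dump(t,open("topf.pkl","wb"))
s=load("side0.pkl");t0=load("top0.pkl")
r=lambda im,b:cv2.resize(im["frame"][b[1]:b[3],b[0]:b[2],::-1],(390,290),interpolation=cv2.INTER_CUBIC)
A=np.hstack([r(s,(245,130,305,190)),r(c,(245,130,305,190))]);B=np.hstack([r(t0,(270,155,350,215)),r(t,(270,155,350,215))])
cv2.imwrite("pics/f.png",np.vstack([A,B]))
cv2.imwrite("pics/fs.png",c["frame"][:,:,::-1])
d=lambda a,b:np.abs(a["frame"].astype(int)-b["frame"]).sum(2)
b=(262,138,292,192);print(d(s,c)[138:192,262:292].max(),d(s,c)[138:192,262:292].mean())
E
```

```text
482 163.13024691358024
```

View pics/f.png

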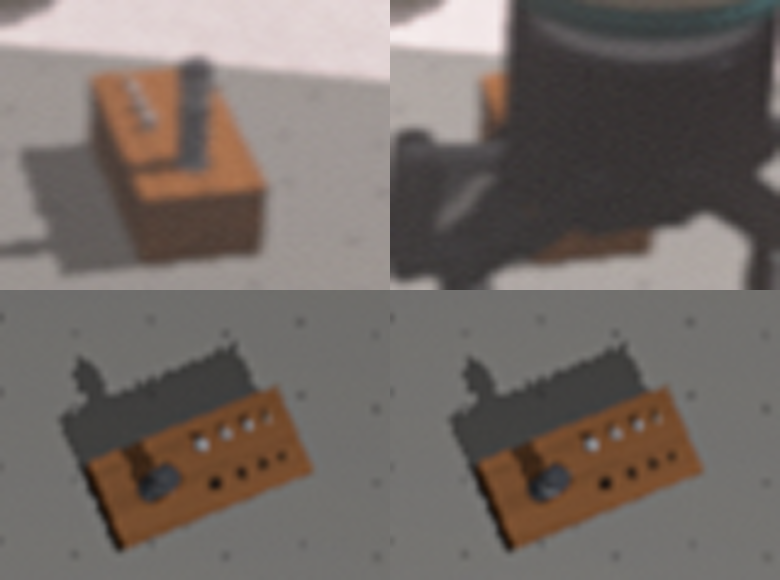

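View pics/fs.png

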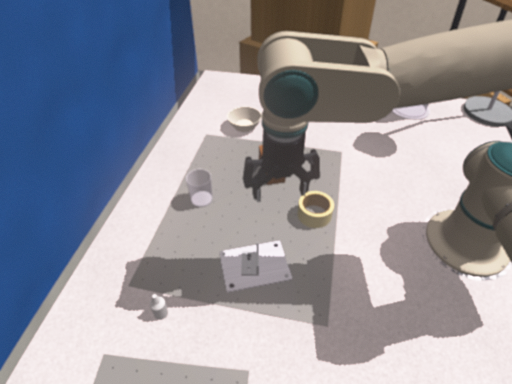

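```bash
python3 - <<'E'
from workcell import bot,job
print(bot.observe()["time_s"],job.sign_off())
E
```

```text
the job is handed in; nothing more can be done
18.9167 None
```

I marked the plate through the bracket hole, put the punch back in its own hole in the stand, and handed the job in at 18.9 s.

- **Finding the depth:** I first touched the plate lightly beside the bracket, at no more than about 7.4 N. Contact came at a tool height of about 88.5 mm.
- **Going through the hole:** The point passed the bracket's upper face (about 94.6 mm tool height) with no contact. It met the plate at the same 88.5 mm, so it was in the hole.
- **Pressing:** I pressed at 7 mm/s or less, up to about 18 N. The push then fell by about 5 N over a few rows while the tool dropped about 1.8 mm, and I took that as the snap. I held it for two further rows and a picture to be sure, including one more 0.4 mm step, so I did not ease off the instant it snapped. The push stayed below 18 N throughout.
- **Checking the snap:** After easing off I touched the plate once more inside the hole, at up to about 4.7 N. Contact was within about 0.3 mm of before, so the punch had not slipped in the grip.
- **Putting it back:** The punch met the ledge at a tool height of 67.7 mm, matching the height at which I gripped it. The final top picture of the stand and punch looks the same as at the start. In the final side picture the arm hid the stand, so that view could not confirm it. The bystanders visible there looked unmoved.

**Not confirmed:**
- The drop in push was gradual rather than one sharp step, so the snap is inferred from force and travel. I did not see the mark itself.
- During the press the sideways force reached about 4 N, and I corrected for it. I took it as arm sag with the tip held by friction on the plate, but a light touch on the hole wall can't be ruled out.

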